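# Scoop the compression nuts into the parts drawer

### The arm

A 6-joint arm with a two-finger parallel gripper is mounted at the origin on the work surface. World frame = base frame: x ahead of the robot, y to its left, z up, the work surface at z = 0. Lengths are in m, angles in rad, forces in N, time in s.
With the tool pointing down it reaches from about 0.25 to 0.8 m from the base axis. Payload 8.5 kg.
Tool frame: the origin (TCP) lies on the centre line of the jaws, within the pads' length; the fingertips stand 14 mm ahead of it and the grasp point (between the pads) lies 5 mm behind it; z points along the fingers, y is the line along which they close (so a half turn about z gives the same grasp; the last joint's range is limited). The gripper opens to 85 mm and grips with 20 to 120 N. Pads are 22 mm wide; open, the fingers measure 114 mm over their backs; the gripper's body (76 mm by 85 mm) begins 54 mm behind the grasp point. The pads swing forward as they close: fully open they stand 13 mm farther back than shut.
Start: joints at [1.136, 0.238, -0.013, 1.319, 0, 1.571], TCP at [0.221, 0.476, 0.245] pointing down, gripper open.
Joint ranges: [-2.66, 2.66], [-1.03, 1.9], [-1.14, 1.46], [-1.82, 2.27], [-1.45, 1.34], [-3.14, 3.14]. Speed limits (rad/s): [2.22, 2.22, 2.79, 3.14, 3.14, 3.14].

### API

Orientations are given as a unit quaternion [w, x, y, z].
In Python, from workcell import status, vision, manip gives the robot as it stands.
- The arm moves only by the shell command python3 -m creep 'ROWS'. ROWS is JSON, a list that holds one entry, the list of rows, each a list of 7 numbers: the shift along the tool's x, y, z in m, then the turn, a rotation vector about the tool's x, y, z in degrees, then the opening, from 0 (shut) to 1 (fully open). In form: [[[x, y, z, rx, ry, rz, jaw], ...]]. A call has 1 to 20 rows; each row shifts and turns the commanded pose from where the row before left it, along the tool's axes as they then stand; what a row does not reach is not made up. A row lasts 1/12 s, in which the tool goes at most 41.7 mm and 7.16 degrees, less where a joint would pass 70% of its speed; a pose out of reach is approached as far as the arm can. A call with a gripper value outside its range is refused whole. The fingers move at their own pace and stop on an object; the grip force is fixed at half the most. Time passes only in rows, so rows that do not move let the fingers close. It gives the time, the measured TCP pose, the force, the opening and the grip force at its end, in the units of the state.
- status.get_state(): the state, without advancing time (a new reading comes with each control period).
- vision.grab_frame(name): name is "side" or "top"; returns (picture, depth): 420x560x3 uint8, blue, green, red; 420x560 float32, m along the optical axis (not along the pixel's ray), 0 where there is no reading.
- vision.camera_info(name): a dict with "fx", "fy", "cx", "cy" (pixels), "pose" (4x4, takes a point from camera to world coordinates). Camera axes: x right, y up, looking along -z (the intrinsics and any distortion apply to the point x, -y, -z); pixel columns grow to the right and rows downward; lengths in m; the calibration is good to about 2 mm. A picture is of the moment at which its call begins. camera_info takes no time and is no camera call.
- manip.hand_in(): hands the job in; it is judged then, once.
The state is a dict: "time_s": time; "q": joint angles; "joint_vel": joint speeds; "joint_efforts": joint torques, N m; "position": TCP position; "orientation": TCP orientation; "force": force on the tool from outside, world axes, zero at the start; "torque": the same for the moment, N m; "gripper_width": opening from 0.0 (shut) to 1.0 (fully open); "grasp_force": force on a finger pad.
Only numpy, scipy, OpenCV 4.12 (cv2) and the standard library are available. Lean on these libraries where they do the work, as an engineer would, in place of code of your own. Each camera call takes 0.05 s, during which the arm holds its last target. There are 200 camera calls.

### The job

Put the loose brass compression nuts away: pull the parts cabinet's drawer out to its stop, use the scoop to transfer every nut from the sorting tray into the drawer, then leave the empty scoop standing upright on the floor of the tray and push the drawer fully shut. Do not touch nuts in the tray with the fingers (only one that has fallen outside may be picked up by hand), and leave the other things on the liner where they are.

Things in the scene. Friction and masses are not known exactly. Their poses are not given: they have to be found in the camera images.
- cab: Small grey parts cabinet standing fixed on the liner, 240 deep (its x) x 170 wide (y) x 85 mm high, with a single drawer. Origin: centre of its underside; its front faces its own -x, the side the drawer comes out of.
- cab_drawer0 (a joint): The cabinet's only drawer: 0 = shut, grows in metres as it is pulled out along the cabinet's -x; stops fully out at 0.166.
- cab_drawer0_handle (a point): Middle of the drawer's handle, a steel bar of about 10 mm thickness, 85 mm long along the cabinet's y, 35 mm in front of the drawer front (which is 15 mm thick) and about 47 mm above the liner, 38 mm below the cabinet's top. Moves with the drawer; axes as the cabinet's.
- drawer_floor (a point): Centre of the drawer's inner floor (moves with the drawer; axes as the cabinet's, z up), 22 mm above the liner. Inside, the drawer measures 195 (x) x 128 (y) and 41 mm deep; walls 6 mm. Fully out, the front 160 mm or so of it (from x = -97 to about +60 mm) lie open in front of the cabinet.
- tray: Grey plastic sorting tray, fixed to the liner, long along its own x. Origin: on the underside; floor top 4 mm above it. Inside: 96 mm wide (y from -48 to +48), flat floor from x = -65 to +165 mm; at the near (-x) end a straight ramp rises from x = -65 (z 4) to x = -111 mm (z 40). Side and far walls end 40 mm above the liner, the wall behind the ramp 70 mm.
- scoop: Grey metal bench scoop, 130 g. Flat pan 80 long (x) x 84 wide (y), floor 2 mm, back wall 45 mm, side walls (from x = -34 mm on) 34 mm high, 3 mm thick, open at the mouth, whose lip lies at x = -40 mm. Upright black rubber grip over its back: 32 (x from 10 to 42) x 16 (y) mm, from z = 49 to 105 mm. Origin: centre of the pan's underside, z up.
- nut0: Brass hexagonal compression nut with bevelled edges, 26 mm across its corners, 20 mm high, 40 g; origin at its centre, z along its bore. One of up to eight alike, all lying in the tray at the start; some may be absent.
- nut1: Brass hexagonal compression nut with bevelled edges, 26 mm across its corners, 20 mm high, 40 g; origin at its centre, z along its bore. One of up to eight alike, all lying in the tray at the start; some may be absent.
- nut2: Brass hexagonal compression nut with bevelled edges, 26 mm across its corners, 20 mm high, 40 g; origin at its centre, z along its bore. One of up to eight alike, all lying in the tray at the start; some may be absent.
- nut3: Brass hexagonal compression nut with bevelled edges, 26 mm across its corners, 20 mm high, 40 g; origin at its centre, z along its bore. One of up to eight alike, all lying in the tray at the start; some may be absent.
- nut4: Brass hexagonal compression nut with bevelled edges, 26 mm across its corners, 20 mm high, 40 g; origin at its centre, z along its bore. One of up to eight alike, all lying in the tray at the start; some may be absent.
- nut5: Brass hexagonal compression nut with bevelled edges, 26 mm across its corners, 20 mm high, 40 g; origin at its centre, z along its bore. One of up to eight alike, all lying in the tray at the start; some may be absent.
- nut6: Brass hexagonal compression nut with bevelled edges, 26 mm across its corners, 20 mm high, 40 g; origin at its centre, z along its bore. One of up to eight alike, all lying in the tray at the start; some may be absent.
- nut7: Brass hexagonal compression nut with bevelled edges, 26 mm across its corners, 20 mm high, 40 g; origin at its centre, z along its bore. One of up to eight alike, all lying in the tray at the start; some may be absent.
- wrench: Chrome adjustable wrench, 180 mm long, lying flat; origin about its middle, handle to its -x. A bystander, to be left where it is.
- tape: Roll of plumber's tape on a plastic spool, 56 mm across, 18 mm high; origin under its centre. A bystander, to be left where it is.
- funnel: Small red silicone funnel standing mouth down, 68 mm across, 66 mm high; origin under its centre. A bystander, to be left where it is.
- jar: Jar with a lid, 60 mm across, 80 mm high; origin under its centre. A bystander, to be left where it is.
- elbow: Copper pipe elbow, two 50 mm arms of 28 mm diameter, lying flat; origin at its bend. A bystander, to be left where it is.
- driver: Screwdriver lying flat; origin about its middle. A bystander, to be left where it is.
Mind the look-alikes: they are no part of the job. Leave any green or orange look-alike of the scoop alone.

How it is judged:
By the outcome, as a careful person would: the job done as asked, in the order asked, and still so for the second after the job is handed in, with the robot touching nothing.
Of nut0, nut1, nut2, nut3, nut4, nut5, nut6, nut7 only 5 to 7 are there at a start; the rules pass over those that are not, and their reading is None.
At some moment in a run one of scoop, nut0, nut1, nut2, nut3, nut4, nut5, nut6, nut7 may be knocked a few centimetres aside while the robot is not near it.
It also fails if it takes over 210 s, if anything falls off the work surface, if the arm or the gripper's body presses on something with over 40 N, if the wrist force passes 120 N, or if a joint passes its speed limit or range.

## Working session

There is one attempt and no reset: what is moved stays moved. The work goes in short steps, Python scripts to look and compute and a shell command to move; the robot and the scene stay as the last step left them, time stands still between calls to the robot, and variables do not carry over. Pictures are saved under pics/ and viewed, at most 14 in all, crops included, and the job is handed in when it is done.

```bash
ls; mkdir -p pics
cat > h.py <<'E'
import numpy as np, cv2
from workcell import status, vision, manip
def grab(n): 
    im,d=vision.grab_frame(n); return im.copy(),d.copy(),vision.camera_info(n)
def cloud(d,ci):
    v,u=np.mgrid[:d.shape[0],:d.shape[1]]
    p=np.stack([(u-ci['cx'])/ci['fx']*d,-(v-ci['cy'])/ci['fy']*d,-d,np.ones_like(d)],-1)
    w=(p@np.array(ci['pose']).T)[...,:3]; w[d<=0]=np.nan
    return w
E
python3 - <<'E'
from h import *
for n in('top','side'):
    im,d,ci=grab(n); cv2.imwrite(f'pics/{n}0.png',im); np.savez(f'{n}0.npz',im=im,w=cloud(d,ci)); print(n,{k:np.round(v,3).tolist() for k,v in ci.items()})
s=status.get_state(); print(s)
E
```

```text
pics
top {'fx': 413.684, 'fy': 413.684, 'cx': 280.018, 'cy': 200.465, 'pose': [[-0.016, 0.981, -0.193, 0.36], [-1.0, -0.02, -0.017, 0.002], [-0.02, 0.193, 0.981, 1.162], [0.0, 0.0, 0.0, 1.0]]}
side {'fx': 400.464, 'fy': 400.464, 'cx': 279.939, 'cy': 211.684, 'pose': [[0.876, 0.279, -0.393, 0.139], [-0.482, 0.536, -0.693, -0.71], [0.018, 0.796, 0.604, 0.703], [0.0, 0.0, 0.0, 1.0]]}
{'time_s': 0.1, 'q': array([ 1.13598179e+00,  2.38734309e-01, -1.41778949e-02,  1.31922396e+00,
        3.37236558e-05,  1.57080024e+00]), 'joint_vel': array([-8.92363593e-04,  2.21238337e-05,  1.62686809e-03, -6.27247385e-04,
        8.10433290e-04,  1.17577923e-03]), 'joint_efforts': array([-1.26999503e-04, -5.39720500e+01,  3.46997702e+01,  1.33788254e-02,
        2.96359826e-05, -1.61185966e-05]), 'position': array([0.22098745, 0.47581661, 0.24473173]), 'orientation': array([-1.60964694e-04,  2.15700528e-01,  9.76459335e-01, -6.50514345e-04]), 'force': array([-0.89766057,  0.80217566,  0.21346087]), 'torque': array([ 0.02494838, -0.00543434, -0.01601117]), 'grasp_force': 0.0, 'gripper_width': 0.9979011802239703}
```

View pics/top0.png

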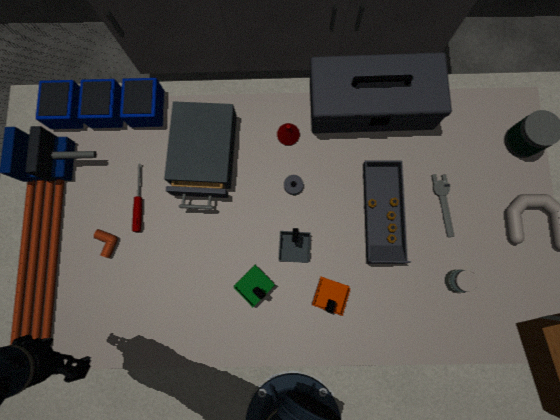

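View pics/side0.png

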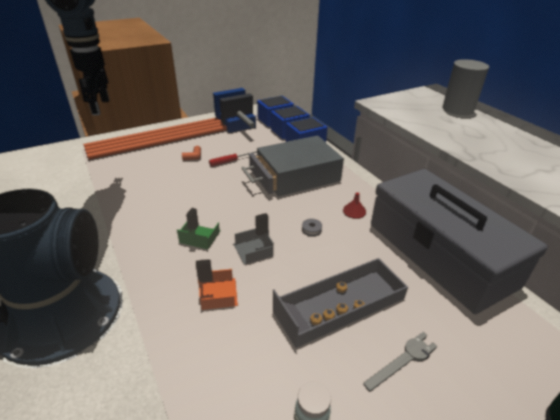

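The look-alikes for the scoop in the top picture are the grey pan with a black grip at (295,245), the green one at (255,287) and the orange one at (331,295). The grey one at (295,245) fits the description. The cabinet is at (202,145) with its handle at (200,205). The tray is at (385,212), with its ramp at the lower end and 5 or more nuts around (372–393, 202–238). Next I'll crop and measure.

Run:
```python
from h import *
T=np.load('top0.npz');S=np.load('side0.npz')
im=T['im'];w=T['w'];si=S['im'];sw=S['w']
a=cv2.resize(im[145:285,250:430],None,fx=4.4,fy=4.2)[:590,:796]
cv2.imwrite('pics/crop1.png',a)
cv2.imwrite('pics/crop2.png',cv2.resize(si[200:345,225:415],None,fx=4.2,fy=4.1))
def rect(m,name,W):
    p=W[m]; p=p[np.isfinite(p[:,0])]
    r=cv2.minAreaRect((p[:,:2]*1000).astype(np.float32)); print(name,len(p),np.round(r[0],1),np.round(r[1],1),round(r[2],2),'z',np.round(np.percentile(p[:,2],[5,50,95]),4))
def box(W,x,y,z): return (W[...,0]>x[0])&(W[...,0]<x[1])&(W[...,1]>y[0])&(W[...,1]<y[1])&(W[...,2]>z[0])&(W[...,2]<z[1])
for (u,v) in [(202,145),(295,245),(296,237),(385,250),(385,180),(372,203),(330,200),(200,207),(202,183)]: print(u,v,np.round(w[v,u],3))
for n,W in(('top',w),('side',sw)):
    rect(box(W,(.35,.75),(.1,.35),(.075,.095)),n+' cabtop',W)
    rect(box(W,(.2,.33),(-.03,.05),(.08,.13)),n+' grip',W)
    rect(box(W,(.2,.36),(-.05,.08),(.015,.13)),n+' scoop',W)
    rect(box(W,(.2,.6),(-.4,-.12),(.033,.045)),n+' trayrim',W)
    rect(box(W,(.2,.6),(-.3,-.12),(.06,.075)),n+' traybackwall',W)
    rect(box(W,(.35,.6),(-.3,-.12),(0.0,.01)),n+' trayfloor',W)
    rect(box(W,(.32,.46),(.12,.3),(.035,.06)),n+' handle',W)
# nuts
for n,I,W in(('top',im,w),('side',si,sw)):
    h=cv2.cvtColor(I,cv2.COLOR_BGR2HSV); m=((h[...,0]>10)&(h[...,0]<28)&(h[...,1]>130)&(h[...,2]>70)&box(W,(.2,.6),(-.35,-.12),(-.01,.06))).astype(np.uint8)
    k,l,st,c=cv2.connectedComponentsWithStats(m)
    for i in range(1,k):
        if st[i,4]>8: p=W[l==i]; print(n,'nut',np.round(c[i]),st[i,4],np.round(np.median(p,0),3),np.round(p[:,2].max(),3))
```

```text
202 145 [0.732 0.233 0.081]
295 245 [ 0.46  -0.017  0.005]
296 237 [ 0.472 -0.019  0.103]
385 250 [ 0.441 -0.264  0.016]
385 180 [ 0.641 -0.279  0.006]
372 203 [ 0.571 -0.234  0.025]
330 200 [ 0.588 -0.121 -0.004]
200 207 [0.564 0.241 0.053]
202 183 [0.64  0.243 0.02 ]
top cabtop 2675 [678.4 245.5] [172.2 152.9] 86.01 z [0.0803 0.0839 0.0874]Traceback (most recent call last):
  File "<stdin>", line 14, in <module>
  File "<stdin>", line 9, in rect
    return _quantile_unchecked(
        a, q, axis, out, overwrite_input, method, keepdims, weights)
    return _ureduce(a,
                    func=_quantile_ureduce_func,
    ...<5 lines>...
                    overwrite_input=overwrite_input,
                    method=method)
    r = func(a, **kwargs)
    result = _quantile(arr,
                       quantiles=q,
    ...<2 lines>...
                       out=out,
                       weights=wgt)
    slices_having_nans = np.isnan(arr[-1, ...])
                                  ~~~^^^^^^^^^
IndexError: index -1 is out of bounds for axis 0 with size 0
```

View pics/crop1.png

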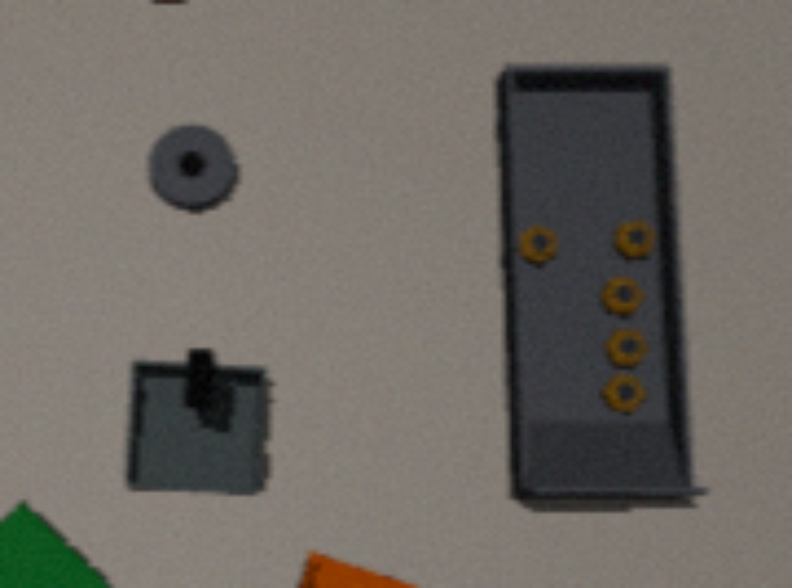

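View pics/crop2.png

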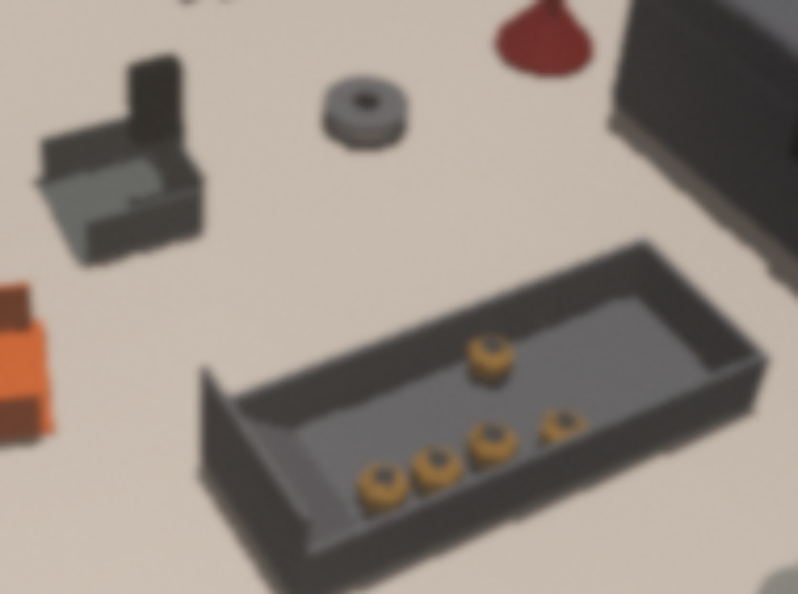

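The crops confirm the grey scoop, with its mouth towards the robot and its grip at crop (200,375). Five nuts stand bore up, one on the left at crop (538,245) and four along the right wall. The ramp is at the tray's near end, and the scene lies farther out than my boxes assumed.

Run:
```python
from h import *
T=np.load('top0.npz');S=np.load('side0.npz')
im=T['im'];w=T['w'];si=S['im'];sw=S['w']
def rect(m,name,W):
    p=W[m]; p=p[np.isfinite(p[:,0])]
    if len(p)<5: print(name,len(p)); return
    r=cv2.minAreaRect((p[:,:2]*1000).astype(np.float32)); q=np.percentile(p,[3,50,97],axis=0)
    print(name,len(p),np.round(r[0],1),np.round(r[1],1),round(r[2],2),'pct',np.round(q*1000).tolist())
def box(W,x,y,z): return (W[...,0]>x[0])&(W[...,0]<x[1])&(W[...,1]>y[0])&(W[...,1]<y[1])&(W[...,2]>z[0])&(W[...,2]<z[1])
for n,W in(('top',w),('side',sw)):
    rect(box(W,(.5,.9),(.1,.35),(.076,.095)),n+' cabtop',W)
    rect(box(W,(.4,.52),(-.06,.05),(.06,.13)),n+' grip',W)
    rect(box(W,(.38,.53),(-.08,.06),(.012,.13)),n+' scoop',W)
    rect(box(W,(.34,.75),(-.36,-.18),(.034,.045)),n+' trayrim',W)
    rect(box(W,(.34,.5),(-.36,-.18),(.06,.08)),n+' traybackwall',W)
    rect(box(W,(.5,.7),(-.32,-.22),(0.0,.009)),n+' trayfloor',W)
    rect(box(W,(.52,.598),(.15,.35),(.03,.07)),n+' handle',W)
    rect(box(W,(.3,.8),(-.15,-.1),(-.02,.02)),n+' liner',W)
for n,I,W in(('top',im,w),('side',si,sw)):
    h=cv2.cvtColor(I,cv2.COLOR_BGR2HSV); m=((h[...,0]>8)&(h[...,0]<28)&(h[...,1]>120)&(h[...,2]>60)&box(W,(.3,.75),(-.35,-.15),(-.01,.06))).astype(np.uint8)
    k,l,st,c=cv2.connectedComponentsWithStats(m)
    for i in range(1,k):
        if st[i,4]>8: p=W[l==i]; print(n,'nut',np.round(c[i]),st[i,4],np.round(np.median(p,0),3),np.round(p[:,2].max(),3))
```

```text
top cabtop 4889 [730.3 241.4] [172.4 256. ] 85.62 pct [[637.0, 159.0, 80.0], [740.0, 239.0, 84.0], [849.0, 320.0, 88.0]]
top grip 84 [479.9 -16.5] [15.7 31.3] 89.1 pct [[465.0, -24.0, 75.0], [478.0, -17.0, 103.0], [495.0, -11.0, 108.0]]
top scoop 219 [458.1 -15.7] [83.7 75.4] 85.37 pct [[424.0, -58.0, 17.0], [480.0, -17.0, 43.0], [495.0, 27.0, 106.0]]
top trayrim 525 [ 549.5 -267.9] [105.5 285. ] 88.78 pct [[413.0, -321.0, 34.0], [551.0, -277.0, 38.0], [690.0, -214.0, 43.0]]
top traybackwall 82 [ 407.3 -265. ] [103.5   3. ] 89.1 pct [[405.0, -313.0, 66.0], [407.0, -265.0, 69.0], [409.0, -215.0, 73.0]]
top trayfloor 1721 [ 593.6 -272.9] [ 90.7 187.1] 88.88 pct [[506.0, -316.0, 0.0], [601.0, -271.0, 4.0], [683.0, -230.0, 8.0]]
top handle 212 [578.4 234.9] [ 39.1 131.1] 0.03 pct [[561.0, 175.0, 42.0], [570.0, 241.0, 50.0], [598.0, 294.0, 62.0]]
top liner 3009 [ 545.8 -125. ] [ 50.  489.7] 90.0 pct [[317.0, -148.0, -4.0], [535.0, -125.0, -0.0], [779.0, -101.0, 5.0]]
side cabtop 2076 [735.7 243.3] [178.4 248. ] 85.2 pct [[633.0, 155.0, 78.0], [735.0, 230.0, 85.0], [849.0, 322.0, 88.0]]
si
[... 794 characters left out ...]
t [[316.0, -149.0, -2.0], [529.0, -125.0, 0.0], [786.0, -102.0, 7.0]]
top nut [372. 203.] 40 [ 0.572 -0.233  0.022] 0.044
top nut [394. 201.] 46 [ 0.576 -0.295  0.021] 0.026
top nut [391. 215.] 43 [ 0.538 -0.284  0.021] 0.026
top nut [392. 227.] 42 [ 0.502 -0.285  0.021] 0.029
top nut [391. 238.] 49 [ 0.473 -0.281  0.021] 0.031
top nut [347. 291.] 56 [ 0.333 -0.154  0.003] 0.034
side nut [341. 287.] 42 [ 0.568 -0.241  0.021] 0.025
side nut [228. 300.] 117 [ 0.329 -0.155  0.02 ] 0.036
side nut [356. 305.] 12 [ 0.568 -0.297  0.021] 0.025
side nut [342. 309.] 43 [ 0.532 -0.292  0.021] 0.024
side nut [328. 315.] 47 [ 0.498 -0.292  0.02 ] 0.025
side nut [316. 319.] 49 [ 0.468 -0.289  0.02 ] 0.024
```

```bash
cat >> h.py <<'E'
from scipy.spatial.transform import Rotation as Ro
def pose():
    s=status.get_state(); q=s['orientation']; return s,np.array(s['position']),Ro.from_quat([q[1],q[2],q[3],q[0]])
def rd(yaw_y,tilt=0):
    """tool orientation: tool y at world yaw yaw_y (deg), z down, then tilted about tool y by tilt deg"""
    a=np.radians(yaw_y); y=np.array([np.cos(a),np.sin(a),0]); z=np.array([0,0,-1.]); x=np.cross(y,z)
    return Ro.from_matrix(np.stack([x,y,z],1))*Ro.from_rotvec([0,tilt,0],degrees=True)
def delta(target,R=None):
    s,p,r=pose(); 
    print('t',round(s['time_s'],1),'pos',np.round(p,4),'q',np.round(s['q'],2),'F',np.round(s['force'],1),'jaw',round(s['gripper_width'],3),'gf',round(s['grasp_force'],1))
    if R is not None: print(' turn now',np.round((r.inv()*R).as_rotvec(degrees=True),2),'shift after turn',np.round(R.inv().apply(np.array(target)-p),4))
    print(' shift now',np.round(r.inv().apply(np.array(target)-p),4))
E
python3 - <<'E'
from h import *
T=np.load('top0.npz');S=np.load('side0.npz')
for W in(T['w'],S['w']):
    m=(W[...,0]>.6)&(W[...,0]<.9)&(W[...,1]>.1)&(W[...,1]<.36)&(W[...,2]>.079)&(W[...,2]<.091)
    p=W[m];
    lo=[np.median(p[(p[:,0]>x)&(p[:,0]<x+.02)][:,1].min()) for x in np.arange(.66,.82,.02)]
    hi=[np.median(p[(p[:,0]>x)&(p[:,0]<x+.02)][:,1].max()) for x in np.arange(.66,.82,.02)]
    X=np.arange(.67,.83,.02)
    print('edges slope deg',np.degrees(np.arctan([np.polyfit(X,lo,1)[0],np.polyfit(X,hi,1)[0]])),'mid y at .74',np.polyval(np.polyfit(X,(np.array(lo)+hi)/2,1),.74))
    m=(W[...,0]>.54)&(W[...,0]<.585)&(W[...,1]>.15)&(W[...,1]<.34)&(W[...,2]>.04)&(W[...,2]<.057)
    p=W[m]*1000; print(len(p))
    print(np.round(cv2.fitLine(p[:,:2].astype(np.float32),cv2.DIST_HUBER,0,.01,.01).ravel(),3),np.round(np.percentile(p,[2,25,50,75,98],axis=0)).tolist())
delta([.57,.254,.15],rd(-4.4))
E
```

```text
edges slope deg [-4.17195759 -4.59316193] mid y at .74 0.24046479834960488
161
[7.40000e-02 9.97000e-01 5.67631e+02 2.51290e+02] [[560.0, 208.0, 45.0], [564.0, 222.0, 49.0], [568.0, 249.0, 50.0], [571.0, 276.0, 52.0], [583.0, 297.0, 55.0]]
edges slope deg [-4.59269956 -4.18983881] mid y at .74 0.24222605292426044
88
[4.90000e-02 9.99000e-01 5.66155e+02 2.51407e+02] [[559.0, 208.0, 46.0], [563.0, 219.0, 49.0], [567.0, 246.0, 51.0], [570.0, 277.0, 52.0], [583.0, 297.0, 55.0]]
t 0.1 pos [0.221  0.4758 0.2447] q [ 1.14  0.24 -0.01  1.32  0.    1.57] F [-0.9  0.8  0.2] jaw 0.998 gf 0.0
 turn now [-7.000e-02  4.000e-02  6.949e+01] shift after turn [-0.1944  0.365   0.0947]
 shift now [-0.41   -0.054   0.0948]
```

```bash
python3 -m creep '[[[0,0,0,0,0,6.95,0.32],[0,0,0,0,0,6.95,0.32],[0,0,0,0,0,6.95,0.32],[0,0,0,0,0,6.95,0.32],[0,0,0,0,0,6.95,0.32],[0,0,0,0,0,6.95,0.32],[0,0,0,0,0,6.95,0.32],[0,0,0,0,0,6.95,0.32],[0,0,0,0,0,6.95,0.32],[0,0,0,0,0,6.95,0.32]]]'
python3 -m creep '[[[-0.013,0.024,0,0,0,0,0.32],[-0.013,0.024,0,0,0,0,0.32],[-0.013,0.024,0,0,0,0,0.32],[-0.013,0.024,0,0,0,0,0.32],[-0.013,0.024,0,0,0,0,0.32],[-0.013,0.024,0.0,0,0,0,0.32],[-0.013,0.024,0.01,0,0,0,0.32],[-0.013,0.024,0.01,0,0,0,0.32],[-0.013,0.024,0.01,0,0,0,0.32],[-0.013,0.024,0.01,0,0,0,0.32],[-0.013,0.024,0.01,0,0,0,0.32],[-0.013,0.024,0.01,0,0,0,0.32],[-0.013,0.024,0.01,0,0,0,0.32],[-0.013,0.024,0.01,0,0,0,0.32],[-0.013,0.024,0.01,0,0,0,0.32],[0,0,0,0,0,0,0.32],[0,0,0,0,0,0,0.32]]]'
python3 -c "
from h import *
delta([.5675,.2535,.045],rd(-4.4))"
```

```text
time_s: 0.93
position: [0.221, 0.4759, 0.2449]
orientation: [0.0, 0.736, 0.677, -0.0]
force: [-0.3, 0.3, -0.2]
gripper_width: 0.314
grasp_force: 0.0
time_s: 2.35
position: [0.5653, 0.2528, 0.1539]
orientation: [-0.0, 0.735, 0.679, -0.001]
force: [-0.3, 0.6, 0.5]
gripper_width: 0.32
grasp_force: 0.0
t 2.4 pos [0.5653 0.2528 0.1539] q [0.42 0.44 0.05 1.18 0.   2.07] F [-0.3  0.6  0.5] jaw 0.32 gf 0.0
 turn now [-0.13  0.07 -0.14] shift after turn [0.0008 0.0021 0.1089]
 shift now [0.001  0.0024 0.1089]
```

```bash
python3 -m creep '[[[0.001,0.0023,0.02,0,0,0,0.32],[0,0,0.02,0,0,0,0.32],[0,0,0.02,0,0,0,0.32],[0,0,0.02,0,0,0,0.32],[0,0,0.012,0,0,0,0.32],[0,0,0.012,0,0,0,0.32],[0,0,0.004,0,0,0,0.32],[0,0,0,0,0,0,0],[0,0,0,0,0,0,0],[0,0,0,0,0,0,0],[0,0,0,0,0,0,0],[0,0,0,0,0,0,0]]]'
python3 -c "
from h import *
delta([.5675,.2535,.045],rd(-4.4))"
```

```text
time_s: 3.35
position: [0.5673, 0.2552, 0.0476]
orientation: [-0.0, 0.734, 0.68, 0.0]
force: [-0.4, 2.6, -6.1]
gripper_width: 0.1
grasp_force: 58.7
t 3.4 pos [0.5673 0.2552 0.0476] q [ 0.42  0.52 -0.1   0.95  0.    2.07] F [-0.4  2.6 -6.1] jaw 0.1 gf 58.7
 turn now [-0.01 -0.03  0.01] shift after turn [-0.0017  0.0003  0.0026]
 shift now [-0.0017  0.0003  0.0026]
```

Gripped at 0.1 opening, about 8.5 mm, which fits the bar. Now I pull.

```bash
python3 -m creep '[[[0,-0.006,0,0,0,0,0],[0,-0.01,0,0,0,0,0],[0,-0.012,0,0,0,0,0],[0,-0.012,0,0,0,0,0],[0,-0.012,0,0,0,0,0],[0,-0.012,0,0,0,0,0],[0,-0.012,0,0,0,0,0],[0,-0.012,0,0,0,0,0],[0,-0.012,0,0,0,0,0],[0,-0.012,0,0,0,0,0],[0,-0.012,0,0,0,0,0],[0,-0.012,0,0,0,0,0],[0,-0.010,0,0,0,0,0],[0,-0.008,0,0,0,0,0],[0,-0.006,0,0,0,0,0],[0,0,0,0,0,0,0],[0,0,0,0,0,0,0]]]'
python3 -c "
from h import *
delta([.5673-.168*np.cos(np.radians(4.4)),.2552+.168*np.sin(np.radians(4.4)),.0476],rd(-4.4))"
```

```text
time_s: 4.77
position: [0.4161, 0.2664, 0.0479]
orientation: [0.007, 0.735, 0.678, 0.005]
force: [37.9, -13.0, -28.4]
gripper_width: 0.101
grasp_force: 59.2
t 4.8 pos [0.4161 0.2664 0.0479] q [ 0.58  0.33 -0.44  0.79 -0.01  2.23] F [ 37.9 -13.  -28.4] jaw 0.101 gf 59.2
 turn now [ 0.97  0.15 -0.22] shift after turn [ 0.0004 -0.0164  0.0003]
 shift now [ 0.0004 -0.0164  0.    ]
```

```bash
python3 -m creep '[[[0,-0.003,0,0,0,0,0],[0,-0.003,0,0,0,0,0],[0,0,0,0,0,0,0],[0,0,0,0,0,0,0]]]'
python3 - <<'E'
from h import *
delta([.4,.2681,.0476],rd(-4.4))
for n in('top','side'):
    im,d,ci=grab(n); W=cloud(d,ci)
    m=(W[...,0]>.38)&(W[...,0]<.47)&(W[...,1]>.18)&(W[...,1]<.34)&(W[...,2]>.058)&(W[...,2]<.075)
    p=W[m]; print(n,len(p),np.round(np.percentile(p,[2,50,98],axis=0),3).tolist())
    cv2.imwrite(f'pics/{n}1.png',im)
E
```

```text
time_s: 5.1
position: [0.4159, 0.2666, 0.0481]
orientation: [0.011, 0.736, 0.677, 0.008]
force: [64.5, -20.1, -46.2]
gripper_width: 0.099
grasp_force: 58.5
t 5.1 pos [0.4159 0.2666 0.0481] q [ 0.58  0.33 -0.44  0.78 -0.02  2.24] F [ 64.5 -20.1 -46.2] jaw 0.099 gf 58.5
 turn now [ 1.55  0.22 -0.38] shift after turn [ 0.0003 -0.0159  0.0005]
 shift now [ 0.0002 -0.0159  0.0001]
top 209 [[0.448, 0.182, 0.06], [0.458, 0.217, 0.071], [0.468, 0.293, 0.075]]
side 206 [[0.398, 0.181, 0.059], [0.452, 0.242, 0.071], [0.469, 0.327, 0.074]]
```

View pics/side1.png

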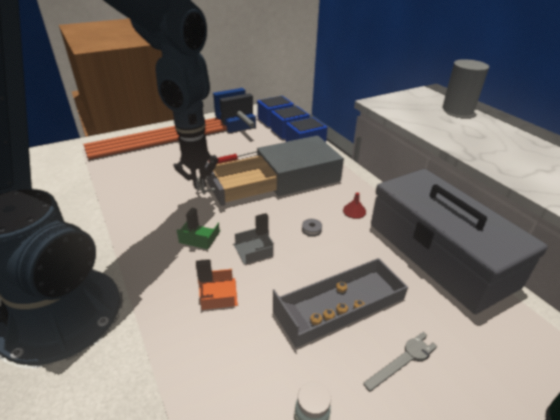

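Run:
```python
from h import *
T=np.load('top0.npz');S=np.load('side0.npz')
a=np.radians(-4.4);c,s=np.cos(a),np.sin(a)
for n in ('top','side'):
    W=np.load(n+'0.npz')['w']; 
    im,d,ci=grab(n); W2=cloud(d,ci)
    for k,V in((0,W),(1,W2)):
        P=V.reshape(-1,3); P=P[np.isfinite(P[:,0])]
        X=(P[:,0]-.416)*c+(P[:,1]-.2666)*s; Y=-(P[:,0]-.416)*s+(P[:,1]-.2666)*c
        m=(abs(Y)<.06)&(X>0.02)&(X<.36)
        out=[]
        for x in np.arange(.03,.27,.01):
            q=P[m&(X>=x)&(X<x+.01)][:,2]; out.append(int(np.median(q)*1000) if len(q) else -1)
        print(n,k,out)
```

```text
top 0 [0, 0, 0, 0, 0, 0, 0, 0, 0, 0, 0, 0, 47, 0, 0, 35, 71, 63, 78, 81, 83, 84, 84, 83]
top 1 [465, 366, 130, 21, 20, 20, 21, 20, 20, 20, 21, 21, 21, 20, 20, 20, 21, 21, 23, 81, 84, 83, 84, 84]
side 0 [0, 0, 0, 0, 0, 0, 0, 0, 0, 0, 0, 1, 1, 1, 1, 44, 72, 68, 80, 84, 84, 84, 85, 85]
side 1 [317, 370, 378, 0, 21, 21, 21, 22, 21, 21, 22, 21, 22, 22, 22, 22, 22, 21, 77, 84, 84, 84, 85, 85]
```

```bash
python3 -m creep '[[[0,0.006,0,0,0,0,0],[0,0.006,0,0,0,0,0],[0,0,0,0,0,0,0],[0,0,0,0,0,0,0.3],[0,0,0,0,0,0,0.3],[0,0,0,0,0,0,0.3],[0,0,-0.01,0,0,0,0.3],[0,0,-0.02,0,0,0,0.3],[0,0,-0.03,0,0,0,0.5],[0,0,-0.03,0,0,0,0.6],[0,0,-0.03,0,0,0,0.6],[0,0,-0.03,0,0,0,0.6],[0,0,0,0,0,0,0.6]]]' | head -3
python3 -m creep '[[[0,0,0,0,0,-6.92,0.6],[0,0,0,0,0,-6.92,0.6],[0,0,0,0,0,-6.92,0.6],[0,0,0,0,0,-6.92,0.6],[0,0,0,0,0,-6.92,0.6],[0,0,0,0,0,-6.92,0.6],[0,0,0,0,0,-6.92,0.6],[0,0,0,0,0,-6.92,0.6],[0,0,0,0,0,-6.92,0.6],[0,0,0,0,0,-6.92,0.6],[0,0,0,0,0,-6.92,0.6],[0,0,0,0,0,-6.92,0.6],[0,0,0,0,0,-6.92,0.6],[0,0,0,0,0,0,0.6]]]' | head -3
python3 -c "
from h import *
delta([.4795,-.0165,.14],rd(85.5))"
```

```text
time_s: 6.38
position: [0.4153, 0.2682, 0.2028]
orientation: [0.001, 0.734, 0.68, 0.004]
time_s: 7.55
position: [0.4132, 0.2667, 0.197]
orientation: [-0.0, 0.036, 0.999, -0.0]
t 7.5 pos [0.4132 0.2667 0.197 ] q [ 0.57  0.2  -0.18  1.18  0.    0.64] F [-0.2 -0.4  0.1] jaw 0.6 gf 0.0
 turn now [-0.01 -0.04  0.39] shift after turn [-0.0883 -0.2772  0.057 ]
 shift now [-0.0865 -0.2778  0.057 ]
```

```bash
python3 -m creep '[[[-0.0085,-0.0278,0,0,0,0,0.6],[-0.0085,-0.0278,0,0,0,0,0.6],[-0.0085,-0.0278,0,0,0,0,0.6],[-0.0085,-0.0278,0,0,0,0,0.6],[-0.0085,-0.0278,0,0,0,0,0.6],[-0.0085,-0.0278,0,0,0,0,0.6],[-0.0085,-0.0278,0,0,0,0,0.6],[-0.0085,-0.0278,0,0,0,0,0.6],[-0.009,-0.0278,0.02,0,0,0,0.6],[-0.009,-0.0278,0.02,0,0,0.3,0.6],[0,0,0,0,0,0,0.6],[0,0,0,0,0,0,0.6]]]' | head -3
python3 - <<'E'
from h import *
delta([.4795,-.0165,.075],rd(85.5))
for n in('side',):
    im,d,ci=grab(n); W=cloud(d,ci)
    b=im[150:300,200:340]; cv2.imwrite('pics/s2.png',cv2.resize(b,None,fx=4,fy=4))
E
```

```text
time_s: 8.55
position: [0.4771, -0.0181, 0.1562]
orientation: [-0.001, 0.045, 0.999, 0.0]
t 8.6 pos [ 0.4771 -0.0181  0.1562] q [-0.04  0.21 -0.29  1.08  0.    0.05] F [ 0.3 -0.5  0.4] jaw 0.598 gf 0.0
 turn now [ 0.   -0.15 -0.61] shift after turn [-0.0022  0.0018  0.0812]
 shift now [-0.0024  0.0018  0.0812]
```

View pics/s2.png

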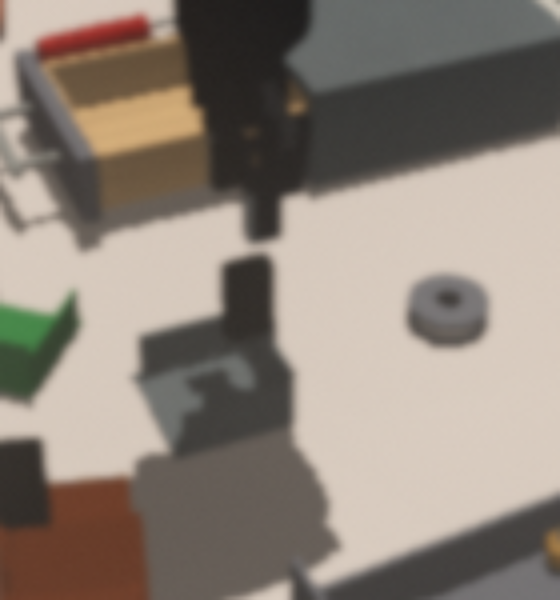

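The fingers stand just above the grey scoop's grip, with the finger at (262,225) and the grip at (247,295). Down and close.

```bash
python3 -m creep '[[[-0.0024,0.0018,0.015,0,0,-0.6,0.6],[0,0,0.02,0,0,0,0.6],[0,0,0.02,0,0,0,0.6],[0,0,0.02,0,0,0,0.6],[0,0,0.006,0,0,0,0.6],[0,0,0,0,0,0,0],[0,0,0,0,0,0,0],[0,0,0,0,0,0,0],[0,0,0,0,0,0,0],[0,0,0,0,0,0,0],[0,0,0,0,0,0,0],[0,0,0,0,0,0,0]]]'
python3 -m creep '[[[0,0,-0.01,0,0,0,0],[0,0,-0.02,0,0,0,0],[0,0,-0.025,0,0,0,0],[0,0,-0.025,0,0,0,0],[0,0,-0.025,0,0,0,0],[0,0,-0.015,0,0,0,0],[0,0,0,0,0,0,0],[0,0,0,0,0,0,0]]]'
python3 - <<'E'
from h import *
s,p,r=pose(); a=np.radians(-1.2); ca,sa=np.cos(a),np.sin(a)
for n in('side','top'):
    im,d,ci=grab(n); W=cloud(d,ci); np.savez(n+'3.npz',w=W,im=im)
    cv2.imwrite(f'pics/{n}3.png',im)
    m=(abs(W[...,0]-p[0]+.02)<.08)&(abs(W[...,1]-p[1])<.06)&(W[...,2]>p[2]-.09)&(W[...,2]<p[2]-.02)
    q=W[m]-p; print(n,len(q),np.round(np.percentile(q,[0.5,2,50,98,99.5],axis=0)*1000).tolist())
E
```

```text
time_s: 9.6
position: [0.4816, -0.0153, 0.0777]
orientation: [0.001, 0.036, 0.999, 0.0]
force: [0.2, 2.4, 7.0]
gripper_width: 0.181
grasp_force: 59.5
time_s: 10.27
position: [0.481, -0.0157, 0.197]
orientation: [0.001, 0.036, 0.999, -0.0]
force: [0.5, -0.7, -3.0]
gripper_width: 0.181
grasp_force: 58.4
side 1218 [[-68.0, -44.0, -78.0], [-65.0, -42.0, -78.0], [-23.0, 5.0, -66.0], [12.0, 45.0, -24.0], [13.0, 46.0, -21.0]]Traceback (most recent call last):
  File "<stdin>", line 7, in <module>
    return _quantile_unchecked(
        a, q, axis, out, overwrite_input, method, keepdims, weights)
    return _ureduce(a,
                    func=_quantile_ureduce_func,
    ...<5 lines>...
                    overwrite_input=overwrite_input,
                    method=method)
    r = func(a, **kwargs)
    result = _quantile(arr,
                       quantiles=q,
    ...<2 lines>...
                       out=out,
                       weights=wgt)
    slices_having_nans = np.isnan(arr[-1, ...])
                                  ~~~^^^^^^^^^
IndexError: index -1 is out of bounds for axis 0 with size 0
```

View pics/side3.png

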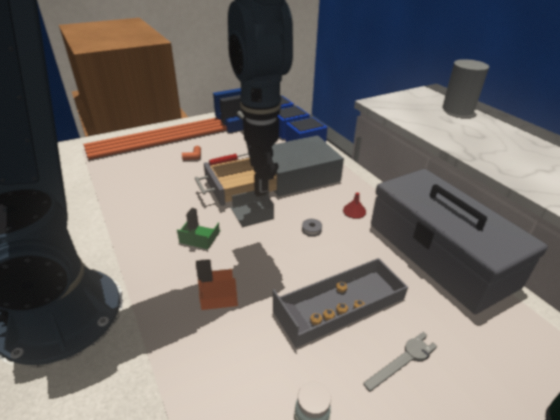

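```bash
cat >> h.py <<'E'
O=np.array([.5195,-.2664,0]); TY=-1.2
def tray(X,Y,Z):
    return O+Ro.from_euler('z',TY,degrees=True).apply([X,Y,Z])
def lip(X,Z,t=0,Y=0):
    "TCP world for lip underside at tray X,Z and tilt t (mouth up)"
    a=np.radians(t); return tray(X+.067*np.cos(a)+.0777*np.sin(a),Y,Z-.067*np.sin(a)+.0777*np.cos(a))
E
python3 - <<'E'
from h import *
W=np.load('top0.npz')['w']
m=(W[...,0]>.7)&(W[...,0]<1)&(W[...,1]<-.15)&(W[...,1]>-.38)&(W[...,2]>.03)
print(np.round(np.percentile(W[m],[1,5,50,99],axis=0),3))
delta(lip(.080,.110),rd(88.8))
E
```

```text
[[ 0.781 -0.378  0.036]
 [ 0.786 -0.369  0.061]
 [ 0.851 -0.264  0.138]
 [ 0.957 -0.152  0.173]]
t 10.4 pos [ 0.48   -0.0156  0.1954] q [-0.03  0.19 -0.21  1.17 -0.    0.04] F [-0.5 -0.2 -2. ] jaw 0.179 gf 58.4
 turn now [-0.01 -0.08 -2.97] shift after turn [-0.1918 -0.2499  0.0077]
 shift now [-0.2045 -0.2397  0.0075]
```

```bash
python3 -m creep '[[[0,0,0,0,0,-3,0],[-0.008,-0.0104,0,0,0,0,0],[-0.016,-0.0208,0.0006,0,0,0,0],[-0.016,-0.0208,0.0006,0,0,0,0],[-0.016,-0.0208,0.0006,0,0,0,0],[-0.016,-0.0208,0.0006,0,0,0,0],[-0.016,-0.0208,0.0006,0,0,0,0],[-0.016,-0.0208,0.0006,0,0,0,0],[-0.016,-0.0208,0.0006,0,0,0,0],[-0.016,-0.0208,0.0006,0,0,0,0],[-0.016,-0.0208,0.0006,0,0,0,0],[-0.016,-0.0208,0.0006,0,0,0,0],[-0.016,-0.0208,0.0006,0,0,0,0],[-0.0078,-0.0104,0.001,0,0,0,0],[0,0,0,0,0,0,0],[0,0,0,0,0,0,0],[0,0,0,0,0,0,0]]]' |head -3
python3 - <<'E'
from h import *
s,p,r=pose()
delta(lip(.080,.008),rd(88.8))
for n in('side','top'):
    im,d,ci=grab(n); W=cloud(d,ci)
    cv2.imwrite(f'pics/{n}4.png',cv2.resize(im[170:350,270:430],None,fx=3.3,fy=3.3))
    for z0,z1,t in((.03,.045,'rim'),(.09,.16,'scoop')):
        m=(W[...,0]>.55)&(W[...,0]<.72)&(W[...,1]>-.36)&(W[...,1]<-.19)&(W[...,2]>z0)&(W[...,2]<z1)
        q=W[m]; 
        if len(q): print(n,t,len(q),np.round(np.percentile(q,[1,3,50,97,99],axis=0)*1000).tolist())
E
```

```text
time_s: 11.78
position: [0.6666, -0.2688, 0.1876]
orientation: [-0.001, 0.01, 1.0, 0.0]
t 11.8 pos [ 0.6666 -0.2688  0.1876] q [-0.38  0.6   0.42  1.39  0.   -0.36] F [ 0.5  0.7 -1.6] jaw 0.18 gf 58.7
 turn now [ 0.04 -0.11  0.01] shift after turn [ 1.000e-04 -7.000e-04  1.019e-01]
 shift now [-1.000e-04 -8.000e-04  1.019e-01]
side rim 490 [[552.0, -320.0, 30.0], [555.0, -320.0, 31.0], [625.0, -305.0, 38.0], [689.0, -215.0, 41.0], [690.0, -214.0, 42.0]]
side scoop 1709 [[600.0, -311.0, 109.0], [602.0, -311.0, 110.0], [646.0, -266.0, 117.0], [678.0, -227.0, 152.0], [679.0, -226.0, 154.0]]
top rim 122 [[552.0, -244.0, 31.0], [555.0, -241.0, 31.0], [629.0, -219.0, 38.0], [689.0, -216.0, 43.0], [689.0, -216.0, 44.0]]
top scoop 443 [[603.0, -270.0, 108.0], [605.0, -267.0, 109.0], [652.0, -244.0, 114.0], [678.0, -227.0, 149.0], [680.0, -227.0, 156.0]]
```

View pics/side4.png

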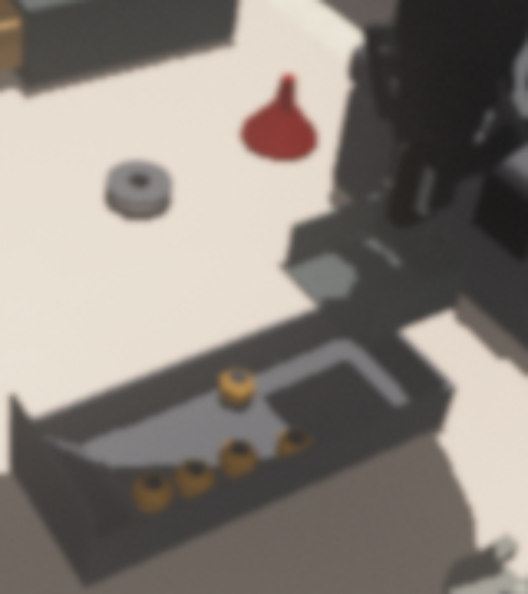

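The scoop hangs level over the tray's far end and all five nuts are ahead of its lip. The measured clearance is about 6 mm on each side. Lowering.

```bash
python3 -m creep '[[[0,0.0012,0.02,0,0,0,0],[0,0,0.02,0,0,0,0],[0,0,0.02,0,0,0,0],[0,0,0.02,0,0,0,0],[0,0,0.012,0,0,0,0],[0,0,0.006,0,0,0,0],[0,0,0.003,0,0,0,0],[0,0,0.003,0,0,0,0],[0,0,0.002,0,0,0,0],[0,0,0,0,0,0,0],[0,0,0,0,0,0,0]]]'
python3 -c "
from h import *
delta(lip(-.065,.004),rd(88.8))
delta(lip(-.108,.038,26),rd(88.8,26))"
```

```text
time_s: 12.8
position: [0.6676, -0.2679, 0.0835]
orientation: [0.0, 0.01, 1.0, -0.0]
force: [-0.4, 0.4, -1.9]
gripper_width: 0.178
grasp_force: 58.8
t 12.8 pos [ 0.6676 -0.2679  0.0835] q [-0.38  0.65  0.24  1.16 -0.   -0.36] F [-0.4  0.4 -1.9] jaw 0.178 gf 58.8
 turn now [-0.02  0.05  0.05] shift after turn [ 0.1461 -0.0016  0.0018]
 shift now [ 0.1462 -0.0015  0.0016]
t 12.8 pos [ 0.6676 -0.2679  0.0835] q [-0.38  0.65  0.24  1.16 -0.   -0.36] F [-0.4  0.4 -1.9] jaw 0.178 gf 58.8
 turn now [-0.04 26.05  0.04] shift after turn [ 0.1433 -0.0016  0.0754]
 shift now [ 0.1619 -0.0015  0.0048]
```

```bash
python3 -m creep '[[[0,0,0.002,0,0,0,0],[0,0,0.0015,0,0,0,0],[0.003,0,0,0,0,0,0],[0.005,0,0,0,0,0,0],[0.006,0,0,0,0,0,0],[0.006,0,0,0,0,0,0],[0.006,0,0,0,0,0,0],[0.006,0,0,0,0,0,0],[0.006,0,0,0,0,0,0],[0.006,0,0,0,0,0,0],[0.006,0,0,0,0,0,0],[0.006,0,0,0,0,0,0],[0.006,0,0,0,0,0,0],[0.006,0,0,0,0,0,0],[0.006,0,0,0,0,0,0],[0.006,0,0,0,0,0,0],[0.006,0,0,0,0,0,0],[0.006,0,0,0,0,0,0],[0.004,0,0,0,0,0,0],[0,0,0,0,0,0,0]]]'
python3 - <<'E'
from h import *
delta(lip(-.065,.004),rd(88.8))
im,d,ci=grab('side')
a=cv2.resize(im[240:350,270:430],None,fx=2.5,fy=2.5)
im,d,ci=grab('top'); b=cv2.resize(im[150:275,350:420],None,fx=2.2,fy=2.2)
h=max(a.shape[0],b.shape[0]); pad=lambda x:np.pad(x,((0,h-x.shape[0]),(0,0),(0,0)))
cv2.imwrite('pics/c5.png',np.hstack([pad(a),pad(b)]))
E
```

```text
time_s: 14.47
position: [0.5732, -0.2669, 0.0818]
orientation: [0.003, 0.01, 1.0, -0.001]
force: [2.6, -1.0, 8.7]
gripper_width: 0.183
grasp_force: 60.1
t 14.5 pos [ 0.5732 -0.2669  0.0818] q [-0.44  0.51 -0.04  1.02  0.   -0.42] F [ 2.6 -1.   8.7] jaw 0.183 gf 60.1
 turn now [-0.13  0.32  0.03] shift after turn [ 0.0517 -0.0007  0.0001]
 shift now [ 0.0517 -0.0006 -0.0002]
```

View pics/c5.png

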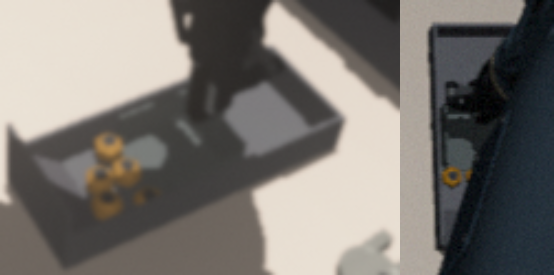

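```bash
python3 -m creep '[[[0.005,0,0,0,0,0,0],[0.006,0,0,0,0,0,0],[0.006,0,0,0,0,0,0],[0.006,0,0,0,0,0,0],[0.006,0,0,0,0,0,0],[0.006,0,0,0,0,0,0],[0.006,0,0,0,0,0,0],[0.006,0,0,0,0,0,0],[0.003,0,0,0,0,0,0],[0,0,0,0,0,0,0]]]'
python3 - <<'E'
from h import *
delta(lip(-.065,.004),rd(88.8))
E
python3 -m creep '[[[0.0013,0,0,0,2,0,0],[0.0013,0,0,0,2,0,0],[0.0013,0,0,0,2,0,0],[0.0013,0,0,0,2,0,0],[0.0013,0,0.0001,0,2,0,0],[0.0013,0,0.0001,0,2,0,0],[0,0,0,0,0,0,0]]]'
python3 - <<'E'
from h import *
delta(lip(-.108,.039,26),rd(88.8,26))
im,d,ci=grab('side')
cv2.imwrite('pics/c6.png',cv2.resize(im[240:350,270:430],None,fx=4,fy=4))
E
```

```text
time_s: 15.4
position: [0.5247, -0.2664, 0.0822]
orientation: [0.004, 0.01, 1.0, -0.002]
force: [6.4, -2.2, 8.6]
gripper_width: 0.178
grasp_force: 60.0
t 15.4 pos [ 0.5247 -0.2664  0.0822] q [-0.47  0.44 -0.16  0.97  0.   -0.45] F [ 6.4 -2.2  8.6] jaw 0.178 gf 60.0
 turn now [-0.18  0.49  0.03] shift after turn [ 0.0032 -0.0001  0.0005]
 shift now [ 0.0032 -0.0001  0.0004]
time_s: 15.98
position: [0.5184, -0.266, 0.0824]
orientation: [-0.101, 0.01, 0.995, -0.001]
force: [5.7, -0.2, 17.2]
gripper_width: 0.18
grasp_force: 61.6
t 16.0 pos [ 0.5184 -0.266   0.0824] q [-0.43  0.56  0.04  1.24 -0.08 -0.4 ] F [ 5.7 -0.2 17.2] jaw 0.18 gf 61.6
 turn now [-2.000e-01  1.445e+01  1.000e-02] shift after turn [ 0.01   -0.0004  0.0082]
 shift now [ 0.0117 -0.0004  0.0054]
```

View pics/c6.png

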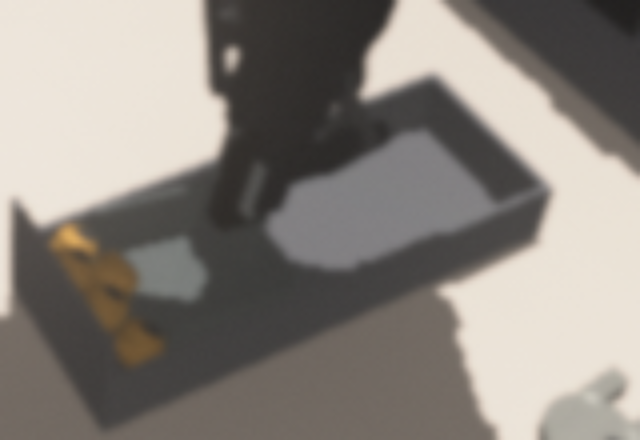

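```bash
python3 -m creep '[[[0.0016,0,0.0005,0,2.07,0,0],[0.0016,0,0.0006,0,2.07,0,0],[0.0016,0,0.0006,0,2.07,0,0],[0.0016,0,0.0007,0,2.07,0,0],[0.0016,0,0.0007,0,2.07,0,0],[0.0016,0,0.0007,0,2.07,0,0],[0.0016,0,0.0007,0,2.07,0,0],[0,0,0,0,0,0,0],[0,0,0,0,0,0,0]]]'
python3 - <<'E'
from h import *
delta(lip(-.110,.040,27),rd(88.8,27))
im,d,ci=grab('side')
cv2.imwrite('pics/c7.png',cv2.resize(im[240:350,270:430],None,fx=4,fy=4))
E
```

```text
time_s: 16.78
position: [0.5116, -0.2659, 0.0825]
orientation: [-0.218, 0.01, 0.976, -0.001]
force: [33.8, 2.0, 23.3]
gripper_width: 0.177
grasp_force: 64.0
t 16.8 pos [ 0.5116 -0.2659  0.0825] q [-0.4   0.72  0.27  1.53 -0.16 -0.34] F [33.8  2.  23.3] jaw 0.177 gf 64.0
 turn now [-0.32  1.79 -0.05] shift after turn [ 0.0047 -0.0003  0.0065]
 shift now [ 0.0049 -0.0003  0.0064]
```

View pics/c7.png

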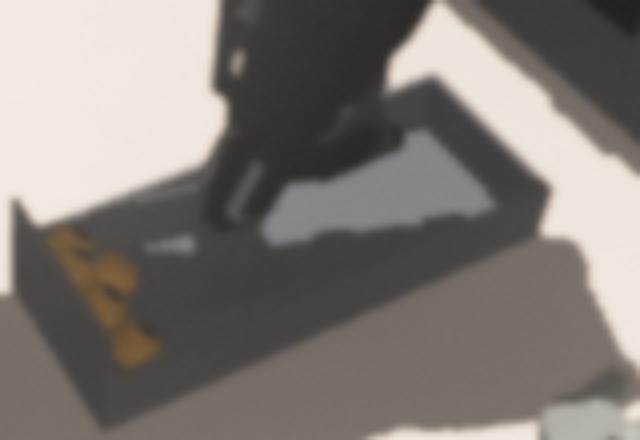

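```bash
cat >> h.py <<'E'
def plan(wps,n,jaw=0):
    "wps: list of (pos,Rot), from measured pose; print rows in tool axes"
    _,p,r=pose()
    for P,R in wps:
        rv=(r.inv()*R).as_rotvec()
        for k in range(n):
            r2=r*Ro.from_rotvec(rv/n); sh=r.inv().apply((np.array(P)-p)/(n-k)); print(np.round(sh*1000,1).tolist(),np.round(np.degrees(rv/n),2).tolist()); p=p+(np.array(P)-p)/(n-k); r=r2
E
python3 - <<'E'
from h import *
plan([(lip(-.104,.052,35),rd(88.8,35)),(lip(-.104,.066,46),rd(88.8,46))],4)
E
```

```text
[-1.3, -0.1, 0.8] [-0.08, 2.46, -0.02]
[-1.4, -0.1, 0.8] [-0.08, 2.46, -0.02]
[-1.4, -0.1, 0.7] [-0.08, 2.46, -0.02]
[-1.4, -0.1, 0.7] [-0.08, 2.46, -0.02]
[-1.4, -0.0, 0.7] [0.0, 2.75, -0.0]
[-1.4, -0.0, 0.6] [0.0, 2.75, -0.0]
[-1.5, 0.0, 0.5] [0.0, 2.75, -0.0]
[-1.5, 0.0, 0.5] [0.0, 2.75, -0.0]
```

```bash
python3 -m creep '[[[-0.0013,0,0.0007,0,2.5,0,0],[-0.0013,0,0.0007,0,2.5,0,0],[-0.0014,0,0.0007,0,2.5,0,0],[-0.0014,0,0.0007,0,2.5,0,0],[-0.0014,0,0.0006,0,2.7,0,0],[-0.0014,0,0.0006,0,2.7,0,0],[-0.0014,0,0.0005,0,2.7,0,0],[-0.0014,0,0.0005,0,2.7,0,0],[0,0,0,0,0,0,0],[0,0,0,0,0,0,0]]]'
python3 - <<'E'
from h import *
s,p,r=pose(); L=p+r.apply([.067,0,.0777])-O; print('lip rel',np.round(L,4), 'tilt',(rd(88.8).inv()*r).as_rotvec(degrees=True).round(1))
delta(p)
im,d,ci=grab('side')
cv2.imwrite('pics/c8.png',cv2.resize(im[230:350,270:430],None,fx=4,fy=4))
E
```

```text
time_s: 17.67
position: [0.5087, -0.2657, 0.077]
orientation: [-0.399, 0.008, 0.917, 0.001]
force: [16.8, -3.2, 58.5]
gripper_width: 0.179
grasp_force: 66.1
lip rel [-0.1133  0.0023  0.0732] tilt [ 0.4 47.1 -0.2]
t 17.7 pos [ 0.5087 -0.2657  0.077 ] q [-0.36  1.03  0.67  2.   -0.25 -0.23] F [16.8 -3.2 58.5] jaw 0.179 gf 66.1
 shift now [0. 0. 0.]
```

View pics/c8.png

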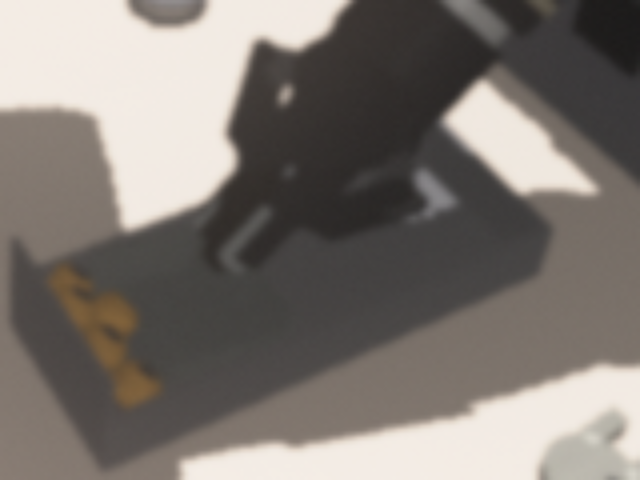

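Run:
```python
from h import *
im,d,ci=grab('side'); W=cloud(d,ci)
P=Ro.from_euler('z',-TY,degrees=True).apply(W.reshape(-1,3)-O); ok=np.isfinite(P[:,0]); P=P[ok]
for y0,y1 in((-.04,-.028),(-.026,-.014),(.016,.026),(.028,.037),(.0375,.0425)):
    m=(P[:,1]>y0)&(P[:,1]<y1); o=[]
    for x in np.arange(-.115,.06,.008):
        q=P[m&(P[:,0]>=x)&(P[:,0]<x+.008)][:,2]; o.append((int(x*1000),int(np.min(q)*1000),int(np.max(q)*1000)) if len(q) else None)
    print(y0,o)
C=im.reshape(-1,3)[ok]; h=cv2.cvtColor(C[None],cv2.COLOR_BGR2HSV)[0]
b=(h[:,0]>8)&(h[:,0]<28)&(h[:,1]>120)&(abs(P[:,1])<.06)&(P[:,0]>-.13)&(P[:,0]<.1)
print(np.round(np.percentile(P[b],[2,25,50,75,98],axis=0),3))
```

```text
-0.04 [(-115, -1, 71), (-107, 32, 39), (-99, 28, 47), (-91, 42, 48), (-83, 38, 44), (-75, 30, 49), (-67, 36, 48), (-59, 36, 49), (-51, 43, 46), (-43, 37, 46), (-35, 33, 45), (-27, 38, 41), (-19, 39, 40), (-11, 25, 39), (-3, 32, 109), (4, 102, 115), (12, 93, 123), (20, 93, 125), (28, 99, 99), (36, 129, 144), (44, 124, 150), (52, 139, 173)]
-0.026 [(-115, 0, 72), (-107, 44, 52), (-99, 35, 53), (-91, 32, 50), None, None, (-67, 13, 19), (-59, 15, 15), (-51, 13, 13), (-43, 12, 12), (-35, 11, 11), (-27, 9, 79), (-19, 7, 83), (-11, 6, 94), (-3, 27, 108), (4, 83, 114), (12, 4, 131), (20, 2, 135), (28, 1, 147), (36, 1, 153), (44, 1, 474), (52, 1, 473)]
0.016 [(-115, 0, 504), (-107, 53, 540), (-99, 54, 549), (-91, 51, 550), (-83, 38, 550), (-75, 38, 549), (-67, 435, 546), (-59, 11, 542), (-51, 11, 538), (-43, 10, 446), (-35, 8, 457), (-27, 7, 517), (-19, 6, 514), (-11, 4, 513), (-3, 95, 512), (4, 107, 510), (12, 115, 508), (20, 5, 506), (28, 2, 505), (36, 3, 503), (44, 0, 501), (52, 1, 500)]
0.028 [(-115, 0, 545), (-107, 434, 547), (-99, 42, 549), (-91, 41, 550), (-83, 34, 550), (-75, 17, 549), (-67, 545, 547), (-59, 12, 545), (-51, 12, 539), (-43, 9, 435), (-35, 8, 523), (-27, 7, 524), (-19, 5, 521), (-11, 5, 518), (-3, 28, 517), (4, 100, 514), (12, 106, 512), (20, 101, 510), (28, 504, 507), (36, 3, 505), (44, 2, 504), (52, 0, 501)]
0.0375 [(-115, 0, 544), (-107, 544, 547), (-99, 40, 549), (-91, 45, 550), (-83, 37, 550), (-75, 15, 549), (-67, 15, 548), (-59, 14, 545), (-51, 11, 542), (-43, 10, 533), (-35, 8, 526), (-27, 8, 526), (-19, 6, 523), (-11, 5, 520), (-3, 516, 518), (4, 105, 516), (12, 114, 514), (20, 100, 510), (28, 102, 509), (36, 109, 506), (44, 127, 505), (52, 150, 501)]
[[-0.1   -0.044  0.035]
 [-0.095 -0.031  0.042]
 [-0.091  0.002  0.045]
 [-0.083  0.007  0.051]
 [-0.07   0.035  0.057]]
```

The pan profile puts the pan at only about 9° while the tool is at 47°, so the scoop has turned in the jaws. The nuts are jammed against the ramp's wall ahead of the lip. I'll relieve the load, let go, straighten the tool and regrip.

```bash
python3 -m creep '[[[0.0044,0,-0.0041,0,0,0,0],[0.0044,0,-0.0041,0,0,0,0],[0,0,0,0,0,0,0],[0,0,0,0,0,0,0.4],[0,0,0,0,0,0,0.4],[0,0,0,0,0,0,0.4],[0,0,0,0,0,0,0.4]]]'
cat >> h.py <<'E'
def look(name=None,crop=(230,350,270,430)):
    im,d,ci=grab('side'); W=cloud(d,ci)
    if name: cv2.imwrite(f'pics/{name}.png',cv2.resize(im[crop[0]:crop[1],crop[2]:crop[3]],None,fx=4,fy=4))
    P=Ro.from_euler('z',-TY,degrees=True).apply(W.reshape(-1,3)-O); ok=np.isfinite(P[:,0])&(abs(P[:,1])<.05); P=P[ok]
    for y0,y1 in((-.026,-.012),(.012,.037)):
        o=[]
        for x in np.arange(-.115,.08,.006):
            q=P[(P[:,1]>y0)&(P[:,1]<y1)&(P[:,0]>=x)&(P[:,0]<x+.006)&(P[:,2]<.3)][:,2]; o.append((int(x*1000),int(np.percentile(q,20)*1000)) if len(q) else None)
        print(y0,[v for v in o if v])
    h=cv2.cvtColor(im.reshape(-1,3)[ok][None],cv2.COLOR_BGR2HSV)[0]
    b=(h[:,0]>8)&(h[:,0]<28)&(h[:,1]>120)&(P[:,0]>-.13)&(P[:,0]<.17)&(P[:,2]<.3)
    q=P[b]; print('brass',len(q),np.round(np.percentile(q,[2,25,50,75,98],axis=0)*1000).tolist())
    return P
E
python3 -c "
from h import *
look(); s,p,r=pose(); delta(p)
R=rd(88.8,8); g=p-r.apply([0,0,.005]); plan([(g+R.apply([0,0,.005]),R)],8)"
```

```text
time_s: 18.35
position: [0.5072, -0.2646, 0.0801]
orientation: [-0.402, 0.009, 0.916, 0.004]
force: [-0.5, 0.7, -0.5]
gripper_width: 0.403
grasp_force: 0.0
-0.026 [(-115, 12), (-103, 45), (-96, 42), (-90, 40), (-84, 42), (-78, 36), (-66, 14), (-60, 14), (-54, 12), (-48, 13), (-42, 11), (-36, 11), (-30, 50), (-24, 76), (-18, 73), (-12, 91), (-6, 18), (0, 37), (5, 112), (11, 118), (17, 117), (23, 102), (29, 105), (35, 104), (41, 6), (47, 5), (53, 155), (59, 158), (65, 185), (71, 5), (77, 5)]
0.012 [(-115, 15), (-109, 54), (-103, 52), (-96, 42), (-90, 43), (-84, 36), (-78, 37), (-72, 40), (-66, 39), (-60, 16), (-54, 13), (-48, 12), (-42, 11), (-36, 10), (-30, 9), (-24, 9), (-18, 8), (-12, 6), (-6, 8), (0, 100), (5, 105), (11, 103), (17, 101), (23, 105), (29, 112), (35, 5), (41, 3), (47, 5), (53, 5), (59, 5), (65, 4), (71, 3), (77, 197)]
brass 200 [[-99.0, -43.0, 34.0], [-94.0, -29.0, 40.0], [-90.0, 3.0, 43.0], [-80.0, 9.0, 47.0], [-67.0, 35.0, 55.0]]
t 18.4 pos [ 0.5073 -0.2646  0.0801] q [-0.36  1.03  0.67  2.01 -0.24 -0.23] F [ 0.4 -0.1 -0.7] jaw 0.401 gf 0.0
 shift now [0. 0. 0.]
[-0.4, -0.0, -0.1] [-0.0, -4.92, 0.01]
[-0.4, -0.0, -0.1] [-0.0, -4.92, 0.01]
[-0.4, -0.0, -0.1] [-0.0, -4.92, 0.01]
[-0.4, 0.0, -0.0] [-0.0, -4.92, 0.01]
[-0.4, 0.0, 0.0] [-0.0, -4.92, 0.01]
[-0.4, 0.0, 0.0] [-0.0, -4.92, 0.01]
[-0.4, 0.0, 0.1] [-0.0, -4.92, 0.01]
[-0.4, 0.0, 0.1] [-0.0, -4.92, 0.01]
```

```bash
python3 -m creep '[[[-0.0004,0,0,0,-4.9,0,0.4],[-0.0004,0,0,0,-4.9,0,0.4],[-0.0004,0,0,0,-4.9,0,0.4],[-0.0004,0,0,0,-4.9,0,0.4],[-0.0004,0,0,0,-4.9,0,0.4],[-0.0004,0,0,0,-4.9,0,0.4],[-0.0004,0,0,0,-4.9,0,0.4],[-0.0004,0,0,0,-4.9,0,0.4],[0,0,0,0,0,0,0.4]]]'|head -3
python3 -c "
from h import *
delta(tray(-.0045,.001,.0725),rd(88.8,8.5))"
```

```text
time_s: 19.15
position: [0.5077, -0.2642, 0.0801]
orientation: [-0.069, 0.011, 0.998, 0.001]
t 19.1 pos [ 0.5077 -0.2642  0.0801] q [-0.45  0.5  -0.05  1.14 -0.06 -0.43] F [ 0.4 -0.1 -0.1] jaw 0.397 gf 0.0
 turn now [-0.    0.59 -0.02] shift after turn [-0.0084 -0.0009  0.0064]
 shift now [-0.0083 -0.0009  0.0065]
```

```bash
python3 -m creep '[[[-0.0083,-0.0009,0.0035,0,0.5,0,0.4],[0,0,0.003,0,0,0,0.4],[0,0,0,0,0,0,0],[0,0,0,0,0,0,0],[0,0,0,0,0,0,0],[0,0,0,0,0,0,0],[0,0,0,0,0,0,0],[-0.0024,0,0,0,-4.3,0,0],[-0.0024,0,0,0,-3.5,0,0],[0.0024,0,0,0,4,0,0],[0.0024,0,0.0003,0,4,0,0],[0.0012,0,0.0003,0,2,0,0],[0,0,0,0,0,0,0]]]'
python3 -c "
from h import *
P=look('c9'); s,p,r=pose(); delta(p); print('tilt',(rd(88.8).inv()*r).as_rotvec(degrees=True).round(1))"
```

```text
time_s: 20.23
position: [0.5184, -0.2659, 0.0703]
orientation: [-0.094, 0.01, 0.996, 0.001]
force: [4.6, -1.1, -1.3]
gripper_width: 0.177
grasp_force: 59.2
-0.026 [(-115, 12), (-103, 42), (-96, 36), (-90, 39), (-84, 40), (-78, 34), (-72, 17), (-66, 16), (-60, 16), (-54, 14), (-48, 14), (-42, 12), (-36, 11), (-30, 9), (-24, 9), (-18, 8), (-12, 72), (-6, 84), (0, 111), (5, 127), (11, 107), (17, 107), (23, 2), (29, 2), (35, 2), (41, 2), (47, 3), (53, 3), (59, 2), (65, 2), (71, 3), (77, 3)]
0.012 [(-115, 14), (-103, 53), (-96, 40), (-90, 43), (-84, 40), (-78, 30), (-72, 19), (-66, 18), (-60, 16), (-54, 14), (-48, 13), (-42, 12), (-36, 10), (-30, 9), (-24, 9), (-18, 7), (-12, 7), (-6, 19), (0, 151), (5, 159), (11, 104), (29, 2), (35, 2), (41, 3), (47, 3), (53, 3), (59, 2), (65, 2), (71, 2), (77, 2)]
brass 169 [[-97.0, -42.0, 35.0], [-93.0, -35.0, 40.0], [-89.0, -5.0, 43.0], [-82.0, 19.0, 45.0], [-67.0, 39.0, 54.0]]
t 20.3 pos [ 0.5183 -0.266   0.0704] q [-0.44  0.56  0.01  1.19 -0.08 -0.41] F [ 4.7 -0.7 -1.6] jaw 0.18 gf 59.2
 shift now [0. 0. 0.]
tilt [ 0.  10.7 -0.1]
```

View pics/c9.png

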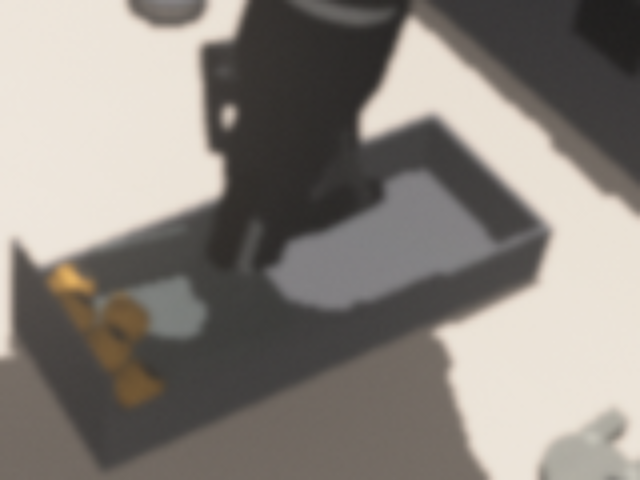

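The pan is at about 11° and now matches the tool, so the grip is good. Three nuts are in a row against the wall at (70–140, 280–400) and the pan is still empty. Next I jerk the lip back down the ramp and stop, so that the leaning nuts trip over it.

```bash
python3 -m creep '[[[-0.004,0,0,0,-7,0,0],[-0.0035,0,0,0,-4,0,0],[0,0,0,0,0,0,0],[0,0,0,0,0,0,0],[0,0,0,0,0,0,0]]]'
cat >> h.py <<'E'
def nuts(P=None):
    im,d,ci=grab('side'); W=cloud(d,ci); s,p,r=pose()
    h=cv2.cvtColor(im,cv2.COLOR_BGR2HSV)
    P=Ro.from_euler('z',-TY,degrees=True).apply((W-O).reshape(-1,3)).reshape(W.shape)
    m=((h[...,0]>8)&(h[...,0]<28)&(h[...,1]>120)&(abs(P[...,1])<.055)&(P[...,0]>-.13)&(P[...,0]<.17)&(P[...,2]<.3)).astype(np.uint8)
    q=P[m>0]; print('brass',len(q))
    Hh,xe,ye=np.histogram2d(q[:,0],q[:,1],bins=[np.arange(-.12,.171,.01),np.arange(-.05,.051,.01)])
    k,l,st,c=cv2.connectedComponentsWithStats(m)
    for i in range(1,k):
        if st[i,4]>6: v=P[l==i]; print('  blob',np.round(c[i]),st[i,4],'med',np.round(np.median(v,0)*1000),'X',np.round(np.percentile(v[:,0],[5,95])*1000),'Z',np.round(np.percentile(v[:,2],[5,95])*1000))
    L=Ro.from_euler('z',-TY,degrees=True).apply(p+r.apply([.066,0,.0668])-O); print('lip est',np.round(L*1000),'tilt',(rd(88.8).inv()*r).as_rotvec(degrees=True).round(1))
E
python3 -c "
from h import *
look();nuts()"
```

```text
time_s: 20.7
position: [0.5237, -0.2659, 0.0699]
orientation: [0.001, 0.01, 1.0, -0.0]
force: [1.0, -0.0, -2.3]
gripper_width: 0.18
grasp_force: 59.0
-0.026 [(-115, 15), (-96, 25), (-90, 22), (-84, 19), (-78, 30), (-72, 28), (-54, 7), (-48, 7), (-42, 9), (-36, 252), (-30, 202), (-24, 199), (-18, 131), (-12, 109), (-6, 73), (0, 66), (5, 21), (11, 48), (17, 121), (23, 228), (29, 3), (35, 3), (41, 2), (47, 3), (53, 2), (59, 3), (65, 2), (71, 2), (77, 3)]
0.012 [(-115, 14), (-103, 41), (-96, 41), (-90, 30), (-84, 35), (-78, 35), (-72, 28), (-66, 29), (-60, 32), (-54, 27), (-48, 8), (-42, 8), (-36, 8), (-30, 7), (-24, 7), (-18, 6), (-12, 7), (-6, 6), (0, 6), (5, 6), (35, 2), (41, 3), (47, 3), (53, 2), (59, 2), (65, 2), (71, 2), (77, 3)]
brass 283 [[-94.0, -38.0, 26.0], [-85.0, -14.0, 31.0], [-79.0, 7.0, 35.0], [-72.0, 15.0, 38.0], [-56.0, 40.0, 47.0]]
brass 288
  blob [296. 306.] 188 med [-77.  12.  35.] X [-93. -57.] Z [27. 46.]
  blob [304. 321.] 100 med [-79. -18.  33.] X [-86. -73.] Z [28. 38.]
lip est [-61.   1.   3.] tilt [-0.  -0.1 -0.1]
```

```bash
python3 -m creep '[[[0.004,0,-0.0002,0,6,0,0],[0.004,0,0,0,6,0,0],[0,0,0,0,0,0,0],[-0.004,0,0,0,-7,0,0],[-0.004,0,0,0,-5,0,0],[0,0,0,0,0,0,0],[0,0,0,0,0,0,0],[0.004,0,0,0,6,0,0],[0.004,0,0,0,6,0,0],[0,0,0,0,0,0,0],[-0.004,0,0,0,-7,0,0],[-0.004,0,0,0,-5,0,0],[0,0,0,0,0,0,0],[0,0,0,0,0,0,0]]]' | head -4
python3 -c "
from h import *
nuts()"
```

```text
time_s: 21.97
position: [0.5227, -0.2657, 0.0687]
orientation: [0.001, 0.01, 1.0, -0.0]
force: [0.6, 0.3, -4.0]
brass 236
  blob [320. 296.] 32 med [-15.  17.  33.] X [-19. -11.] Z [24. 37.]
  blob [294. 308.] 111 med [-84.  12.  41.] X [-89. -76.] Z [35. 47.]
  blob [310. 316.] 37 med [-62. -20.  35.] X [-68. -52.] Z [30. 38.]
  blob [305. 324.] 56 med [-83. -35.  38.] X [-89. -73.] Z [31. 43.]
lip est [-62.   0.   2.] tilt [ 0.  -0.1 -0. ]
```

The jerk works: one nut is already deep in the pan. Repeating.

```bash
python3 -m creep '[[[0.004,0,0,0,6,0,0],[0.004,0,0,0,6,0,0],[0,0,0,0,0,0,0],[-0.004,0,0,0,-7,0,0],[-0.004,0,0,0,-5,0,0],[0,0,0,0,0,0,0],[0,0,0,0,0,0,0],[0.004,0,0,0,6,0,0],[0.004,0,0,0,6,0,0],[0,0,0,0,0,0,0],[-0.004,0,0,0,-7,0,0],[-0.004,0,0,0,-5,0,0],[0,0,0,0,0,0,0],[0,0,0,0,0,0,0]]]' | head -4
python3 -c "
from h import *
nuts()"
python3 -m creep '[[[0.004,0,0,0,6,0,0],[0.004,0,0,0,6,0,0],[0.003,0,0,0,5,0,0],[0,0,0,0,0,0,0],[-0.004,0,0,0,-7,0,0],[-0.004,0,0,0,-7,0,0],[-0.003,0,0,0,-3,0,0],[0,0,0,0,0,0,0],[0,0,0,0,0,0,0]]]' | head -4
python3 -c "
from h import *
nuts()"
```

```text
time_s: 23.18
position: [0.5229, -0.2659, 0.0676]
orientation: [0.002, 0.01, 1.0, -0.0]
force: [-0.1, -0.5, -3.7]
brass 161
  blob [318. 298.] 36 med [-19.  15.  33.] X [-25. -15.] Z [25. 38.]
  blob [291. 303.] 56 med [-87.  20.  47.] X [-92. -78.] Z [40. 50.]
  blob [321. 312.] 25 med [-37. -20.  33.] X [-41. -29.] Z [31. 36.]
  blob [294. 315.] 16 med [-94. -10.  48.] X [-97. -91.] Z [42. 51.]
  blob [308. 319.] 28 med [-74. -28.  43.] X [-75. -70.] Z [35. 46.]
lip est [-62.   0.   1.] tilt [ 0.  -0.2 -0. ]
time_s: 23.98
position: [0.5231, -0.2661, 0.0668]
orientation: [0.002, 0.01, 1.0, -0.0]
force: [0.1, 0.1, -3.7]
brass 168
  blob [312. 302.] 155 med [-41.  15.  36.] X [-53. -17.] Z [27. 40.]
  blob [324. 312.] 12 med [-28. -20.  30.] X [-30. -25.] Z [29. 32.]
lip est [-62.   0.  -0.] tilt [ 0.  -0.2 -0. ]
```

```bash
python3 -m creep '[[[0.0026,0,-0.0003,0,4,0,0],[0.0026,0,-0.0002,0,4,0,0],[0.0026,0,0,0,4,0,0],[0.0026,0,0.0002,0,4,0,0],[0.0015,0,0,0,4,0,0],[0,0,-0.002,0,4,0,0],[0.001,0,-0.004,0,4,0,0],[0.003,0,-0.006,0,0,0,0],[0.004,0,-0.008,0,0,0,0],[0,0,0,0,0,0,0]]]'
python3 -c "
from h import *
nuts();look()"
```

```text
time_s: 24.87
position: [0.5144, -0.2659, 0.0906]
orientation: [-0.239, 0.01, 0.971, 0.002]
force: [0.4, -0.5, -2.7]
gripper_width: 0.184
grasp_force: 59.6
brass 78
  blob [300. 288.] 36 med [-69.  17.  86.] X [-74. -62.] Z [80. 89.]
  blob [310. 296.] 42 med [-58.  -7.  84.] X [-68. -52.] Z [79. 89.]
lip est [-95.   0.  62.] tilt [ 0.1 27.6 -0. ]
-0.026 [(-115, 12), (-103, 97), (-96, 77), (-90, 22), (-84, 17), (-78, 12), (-72, 8), (-66, 3), (-60, 3), (-54, 2), (-48, 3), (-42, 3), (-36, 3), (-30, 3), (-24, 5), (-18, 3), (-12, 4), (-6, 81), (0, 89), (5, 101), (11, 75), (17, 125), (23, 137), (29, 145), (35, 158), (41, 238), (47, 243), (53, 246), (59, 258), (65, 3), (71, 3), (77, 2)]
0.012 [(-115, 14), (-103, 97), (-96, 89), (-90, 21), (-84, 17), (-78, 13), (-72, 9), (-66, 3), (-60, 3), (-54, 61), (-48, 73), (-42, 72), (-36, 58), (-30, 61), (-24, 67), (-18, 72), (-12, 94), (-6, 108), (0, 125), (5, 133), (11, 156), (17, 126), (23, 169), (29, 4), (35, 3), (41, 3), (47, 4), (53, 3), (59, 4), (65, 3), (71, 1), (77, 2)]
brass 78 [[-75.0, -18.0, 76.0], [-69.0, -7.0, 82.0], [-65.0, -2.0, 84.0], [-59.0, 17.0, 87.0], [-52.0, 23.0, 90.0]]
```

```bash
python3 -m creep '[[[0.0046,0,-0.0088,0,0,0,0],[0.0093,0,-0.0177,0,0,0,0],[0.0093,0,-0.0177,0,0,0,0],[0.0093,0,-0.0177,0,0,0,0],[0.0093,0,-0.0177,0,0,0,0],[0.0046,0,-0.0088,0,0,0,0],[0,0,0,0,0,0,0],[0,0,0,0,0,0,0]]]'
python3 - <<'E'
from h import *
nuts()
im,d,ci=grab('side'); a=cv2.resize(im[170:350,260:420],None,fx=2.4,fy=2.4)
im,d,ci=grab('top'); b=cv2.resize(im[140:290,340:450],None,fx=2.88,fy=2.88)
cv2.imwrite('pics/c10.png',np.hstack([a,b]))
E
```

```text
time_s: 25.63
position: [0.5134, -0.2657, 0.1894]
orientation: [-0.239, 0.01, 0.971, 0.002]
force: [0.2, 0.5, -3.7]
gripper_width: 0.181
grasp_force: 59.7
brass 17
  blob [312. 260.] 17 med [-61.  -7. 183.] X [-67. -56.] Z [178. 186.]
lip est [-96.   1. 160.] tilt [ 0.  27.8 -0. ]
```

View pics/c10.png

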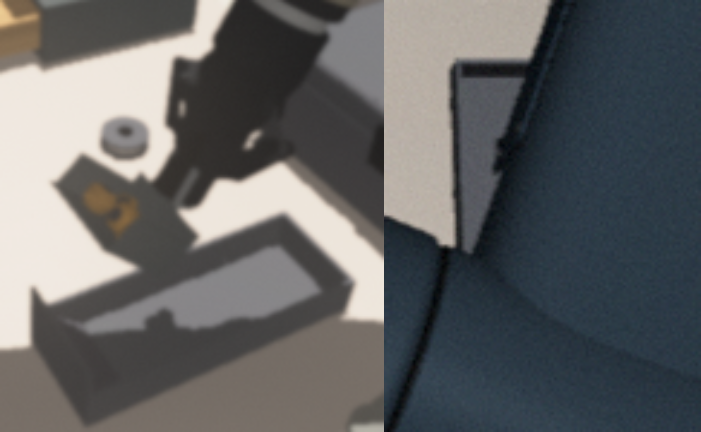

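The scoop is in the air with nuts lying in the pan at about (110,210), and the visible tray floor is empty. Now I carry it to the drawer.

```bash
cat >> h.py <<'E'
H0=np.array([.416,.2664,0]); CY=-4.4
def dl(X,Z,t,Y=0):
    a=np.radians(t); return H0+Ro.from_euler('z',CY,degrees=True).apply([X+.066*np.cos(a)+.0668*np.sin(a),Y,Z-.066*np.sin(a)+.0668*np.cos(a)])
E
python3 -c "
from h import *
delta(dl(.125,.16,27.5),rd(85.6,27.5))"
```

```text
t 25.8 pos [ 0.513  -0.2655  0.1879] q [-0.39  0.71  0.5   1.82 -0.17 -0.33] F [-0.4  0.9 -3.3] jaw 0.177 gf 59.7
 turn now [-1.48 -0.38  2.89] shift after turn [-0.0678  0.5228 -0.0363]
 shift now [-0.0937  0.5177 -0.0502]
```

```bash
python3 -m creep '[[[0,0,0,-1.5,-0.4,2.9,0],[-0.001,0.008,-0.0006,0,0,0,0],[-0.002,0.015,-0.001,0,0,0,0],[-0.0026,0.02,-0.0014,0,0,0,0],[-0.0026,0.02,-0.0014,0,0,0,0],[-0.0026,0.02,-0.0014,0,0,0,0],[-0.0026,0.02,-0.0014,0,0,0,0],[-0.0026,0.02,-0.0014,0,0,0,0],[-0.0026,0.02,-0.0014,0,0,0,0],[-0.0026,0.02,-0.0014,0,0,0,0],[-0.0026,0.02,-0.0014,0,0,0,0],[-0.0026,0.02,-0.0014,0,0,0,0],[-0.0026,0.02,-0.0014,0,0,0,0],[-0.0026,0.02,-0.0014,0,0,0,0]]]'|head -3
python3 -m creep '[[[-0.0026,0.02,-0.0014,0,0,0,0],[-0.0026,0.02,-0.0014,0,0,0,0],[-0.0026,0.02,-0.0014,0,0,0,0],[-0.0026,0.02,-0.0014,0,0,0,0],[-0.0026,0.02,-0.0014,0,0,0,0],[-0.0026,0.02,-0.0014,0,0,0,0],[-0.0026,0.02,-0.0014,0,0,0,0],[-0.0026,0.02,-0.0014,0,0,0,0],[-0.0026,0.02,-0.0014,0,0,0,0],[-0.0026,0.02,-0.0014,0,0,0,0],[-0.0026,0.02,-0.0014,0,0,0,0],[-0.0026,0.02,-0.0014,0,0,0,0],[-0.002,0.018,-0.0013,0,0,0,0],[-0.001,0.01,-0.001,0,0,0,0],[-0.001,0.007,-0.0003,0,0,0,0],[0,0,0,0,0,0,0],[0,0,0,0,0,0,0]]]'|head -3
python3 - <<'E'
from h import *
delta(dl(.125,.16,27.5),rd(85.6,27.5))
for n in('side','top'):
    im,d,ci=grab(n); W=cloud(d,ci)
    P=Ro.from_euler('z',-CY,degrees=True).apply((W-H0).reshape(-1,3)); ok=np.isfinite(P[:,0])
    h=cv2.cvtColor(im,cv2.COLOR_BGR2HSV).reshape(-1,3)
    m=ok&(P[:,0]>.03)&(P[:,0]<.21)&(abs(P[:,1])<.06)&(P[:,2]>.1)&(P[:,2]<.24)
    print(n,np.round(np.percentile(P[m],[1,50,99],axis=0)*1000))
    for y in(-.03,0,.03):
        o=[]
        for x in np.arange(.1,.21,.01):
            q=P[m&(abs(P[:,1]-y)<.008)&(abs(P[:,0]-x)<.005)][:,2]; o.append((int(x*1000),int(q.min()*1000),int(q.max()*1000)) if len(q) else 0)
        print(y,o)
    P0=Ro.from_euler('z',-TY,degrees=True).apply((W-O).reshape(-1,3)); b=ok&(h[:,0]>8)&(h[:,0]<28)&(h[:,1]>120)&(abs(P0[:,1])<.06)&(P0[:,0]>-.13)&(P0[:,0]<.17)&(P0[:,2]<.06); print('brass left in tray',b.sum())
E
```

```text
time_s: 26.95
position: [0.5677, -0.0236, 0.1891]
orientation: [-0.237, 0.036, 0.971, 0.009]
time_s: 28.37
position: [0.6284, 0.2463, 0.1896]
orientation: [-0.237, 0.036, 0.971, 0.008]
t 28.4 pos [0.6284 0.2463 0.1896] q [0.3  0.95 1.   2.07 0.17 0.34] F [-0.1 -1.  -3.9] jaw 0.183 gf 59.5
 turn now [-0.12  0.04  0.09] shift after turn [-0.0013  0.0037  0.0002]
 shift now [-0.0013  0.0037  0.0002]
side [[118. -49. 149.]
 [162. -15. 187.]
 [209.  39. 216.]]
-0.03 [0, 0, (120, 192, 199), 0, 0, 0, 0, 0, 0, 0, (199, 166, 175)]
0 [0, 0, (120, 191, 199), (130, 189, 191), (139, 179, 179), 0, 0, 0, 0, (189, 167, 206), (199, 171, 216)]
0.03 [0, 0, (120, 194, 198), (130, 186, 208), (139, 174, 215), (149, 183, 216), (159, 183, 202), (169, 179, 192), (179, 167, 185), (189, 162, 176), (199, 164, 174)]
brass left in tray 0Traceback (most recent call last):
  File "<stdin>", line 8, in <module>
    return _quantile_unchecked(
        a, q, axis, out, overwrite_input, method, keepdims, weights)
    return _ureduce(a,
                    func=_quantile_ureduce_func,
    ...<5 lines>...
                    overwrite_input=overwrite_input,
                    method=method)
    r = func(a, **kwargs)
    result = _quantile(arr,
                       quantiles=q,
    ...<2 lines>...
                       out=out,
                       weights=wgt)
    slices_having_nans = np.isnan(arr[-1, ...])
                                  ~~~^^^^^^^^^
IndexError: index -1 is out of bounds for axis 0 with size 0
```

```bash
cat >> h.py <<'E'
def dl2(X,Z,t,Y=0):
    a=np.radians(t); return H0+Ro.from_euler('z',CY,degrees=True).apply([X+.085*np.cos(a)+.044*np.sin(a),Y,Z-.085*np.sin(a)+.044*np.cos(a)])
E
python3 -c "
from h import *
plan([(dl2(.105,.095,-17),rd(85.6,-17)),(dl2(.115,.05,-65),rd(85.6,-65))],8)"
```

```text
[2.8, 0.6, 5.5] [-0.01, -5.55, 0.0]
[3.4, 0.6, 5.2] [-0.01, -5.55, 0.0]
[3.8, 0.6, 4.8] [-0.01, -5.55, 0.0]
[4.3, 0.6, 4.4] [-0.01, -5.55, 0.0]
[4.7, 0.6, 4.0] [-0.01, -5.55, 0.0]
[5.1, 0.6, 3.5] [-0.01, -5.55, 0.0]
[5.4, 0.6, 3.0] [-0.01, -5.55, 0.0]
[5.6, 0.6, 2.5] [-0.01, -5.55, 0.0]
[8.1, -0.0, -0.3] [0.0, -6.0, 0.0]
[8.0, -0.0, -1.2] [0.0, -6.0, 0.0]
[7.8, -0.0, -2.0] [0.0, -6.0, 0.0]
[7.6, -0.0, -2.8] [0.0, -6.0, 0.0]
[7.2, -0.0, -3.6] [0.0, -6.0, 0.0]
[6.8, -0.0, -4.3] [0.0, -6.0, 0.0]
[6.3, -0.0, -5.0] [0.0, -6.0, 0.0]
[5.8, -0.0, -5.6] [0.0, -6.0, 0.0]
```

```bash
python3 -m creep '[[[0.0028,0.0006,0.0055,0,-5.55,0,0],[0.0034,0.0006,0.0052,0,-5.55,0,0],[0.0038,0.0006,0.0048,0,-5.55,0,0],[0.0043,0.0006,0.0044,0,-5.55,0,0],[0.0047,0.0006,0.004,0,-5.55,0,0],[0.0051,0.0006,0.0035,0,-5.55,0,0],[0.0054,0.0006,0.003,0,-5.55,0,0],[0.0056,0.0006,0.0025,0,-5.55,0,0],[0,0,0,0,0,0,0],[0,0,0,0,0,0,0]]]'
cat >> h.py <<'E'
def dprof(z0,z1):
    im,d,ci=grab('side'); W=cloud(d,ci)
    P=Ro.from_euler('z',-CY,degrees=True).apply((W-H0).reshape(-1,3)); ok=np.isfinite(P[:,0])
    h=cv2.cvtColor(im,cv2.COLOR_BGR2HSV).reshape(-1,3)
    m=ok&(P[:,0]>.0)&(P[:,0]<.25)&(abs(P[:,1])<.06)&(P[:,2]>z0)&(P[:,2]<z1)
    for y in(-.03,0,.03):
        o=[]
        for x in np.arange(.03,.22,.01):
            q=P[m&(abs(P[:,1]-y)<.008)&(abs(P[:,0]-x)<.005)][:,2]; o.append((int(round(x*1000)),int(q.min()*1000),int(q.max()*1000)) if len(q) else 0)
        print(y,[v for v in o if v])
    b=m&(h[:,0]>8)&(h[:,0]<24)&(h[:,1]>140); print('brass?',b.sum(),np.round(np.percentile(P[b],[2,50,98],axis=0)*1000).tolist() if b.sum() else '')
E
python3 -c "
from h import *
s,p,r=pose(); delta(p); dprof(.015,.2)
plan([(dl2(.115,.05,-65),rd(85.6,-65))],8)"
```

```text
time_s: 29.3
position: [0.5877, 0.2516, 0.1642]
orientation: [0.127, 0.037, 0.991, -0.006]
force: [0.5, 0.8, -2.2]
gripper_width: 0.182
grasp_force: 59.6
t 29.3 pos [0.5877 0.2516 0.1642] q [ 0.47  0.32 -0.15  0.89 -0.13  0.53] F [ 0.5  0.8 -2.2] jaw 0.182 gf 59.6
 shift now [0. 0. 0.]
-0.03 [(30, 45, 50), (40, 20, 75), (50, 62, 73), (60, 60, 64), (90, 108, 108), (100, 105, 108), (110, 136, 136), (150, 190, 199), (160, 179, 197), (170, 129, 197), (180, 144, 144)]
0 [(30, 37, 37), (40, 17, 74), (50, 70, 75), (60, 60, 63), (70, 23, 23), (80, 20, 24), (90, 21, 107), (100, 19, 109), (110, 19, 107), (120, 20, 25), (130, 21, 127), (140, 21, 131), (150, 19, 199), (160, 22, 179), (170, 21, 140), (180, 21, 21), (190, 21, 25), (200, 21, 24), (210, 22, 23)]
0.03 [(30, 42, 54), (40, 18, 75), (50, 65, 72), (60, 62, 62), (80, 19, 24), (90, 20, 107), (100, 18, 137), (110, 19, 139), (120, 20, 139), (130, 18, 138), (140, 20, 136), (150, 19, 197), (160, 20, 135), (170, 20, 130), (180, 19, 22), (190, 21, 24), (200, 20, 25), (210, 20, 23)]
brass? 14 [[122.0, -4.0, 117.0], [129.0, 15.0, 121.0], [160.0, 19.0, 127.0]]
[8.3, 0.1, 0.4] [-0.0, -6.28, 0.01]
[8.3, 0.1, -0.6] [-0.0, -6.28, 0.01]
[8.2, 0.1, -1.5] [-0.0, -6.28, 0.01]
[8.0, 0.1, -2.3] [-0.0, -6.28, 0.01]
[7.7, 0.1, -3.2] [-0.0, -6.28, 0.01]
[7.3, 0.1, -4.0] [-0.0, -6.28, 0.01]
[6.8, 0.1, -4.8] [-0.0, -6.28, 0.01]
[6.3, 0.1, -5.5] [-0.0, -6.28, 0.01]
```

```bash
python3 -m creep '[[[-0.004,0,0.0065,0,0,0,0],[-0.004,0,0.0065,0,0,0,0],[0.0083,0,0.0004,0,-6.2,0,0],[0.0083,0,-0.0006,0,-6.2,0,0],[0.0082,0,-0.0015,0,-6.2,0,0],[0.008,0,-0.0023,0,-6.2,0,0],[0.0077,0,-0.0032,0,-6.2,0,0],[0.0073,0,-0.004,0,-6.2,0,0],[0.0068,0,-0.0048,0,-6.2,0,0],[0.0063,0,-0.0055,0,-6.2,0,0],[0,0,0,0,0,0,0],[0,0,0,0,0,0,0],[0,0,0,0,0,0,0]]]'
python3 -c "
from h import *
s,p,r=pose(); delta(p); dprof(.015,.2); print((rd(85.6).inv()*r).as_rotvec(degrees=True).round(1))"
```

```text
time_s: 30.43
position: [0.549, 0.2588, 0.1339]
orientation: [0.494, 0.031, 0.869, -0.02]
force: [-0.1, 0.5, -1.6]
gripper_width: 0.181
grasp_force: 59.9
t 30.4 pos [0.549  0.2588 0.1339] q [ 0.75  0.28 -0.98 -0.54 -0.69  0.5 ] F [-0.1  0.5 -1.6] jaw 0.181 gf 59.9
 shift now [0. 0. 0.]
-0.03 [(30, 24, 199), (40, 20, 199), (50, 64, 198), (60, 62, 193), (70, 35, 185), (80, 173, 181), (90, 42, 170), (100, 44, 170), (110, 44, 165), (120, 39, 84), (130, 45, 89), (140, 52, 102), (150, 66, 125), (160, 78, 116), (170, 83, 99), (180, 91, 92)]
0 [(40, 18, 73), (50, 63, 195), (60, 63, 192), (70, 45, 195), (80, 31, 42), (90, 24, 182), (100, 37, 157), (110, 119, 169), (120, 20, 162), (130, 22, 150), (140, 143, 143), (150, 20, 124), (160, 20, 115), (170, 20, 108), (180, 20, 95), (190, 19, 27), (200, 20, 25), (210, 20, 25)]
0.03 [(30, 43, 50), (40, 16, 73), (50, 61, 73), (60, 64, 64), (70, 41, 44), (80, 39, 39), (90, 20, 182), (110, 21, 164), (120, 20, 46), (130, 42, 72), (140, 52, 62), (150, 61, 71), (160, 71, 81), (170, 22, 104), (180, 20, 26), (190, 21, 24), (200, 20, 23), (210, 21, 24)]
brass? 3 [[72.0, 13.0, 38.0], [75.0, 14.0, 40.0], [75.0, 16.0, 41.0]]
[  0.1 -59.2  -0.2]
```

```bash
python3 -m creep '[[[-0.005,0,-0.003,0,0,0,0],[-0.008,0,-0.005,0,-4,0,0],[-0.012,0,-0.0075,0,-4,0,0],[-0.013,0,-0.0078,0,0,0,0],[-0.013,0,-0.0078,0,0,0,0],[-0.013,0,-0.0078,0,0,0,0],[-0.013,0,-0.0078,0,0,0,0],[0,0,0,0,0,0,0],[0,0,0,0,0,0,0]]]'
cat >> h.py <<'E'
def brass(bx,F,yaw,z=(.0,.3)):
    for n in('side','top'):
        im,d,ci=grab(n); W=cloud(d,ci)
        P=Ro.from_euler('z',-yaw,degrees=True).apply((W-F).reshape(-1,3)).reshape(W.shape); h=cv2.cvtColor(im,cv2.COLOR_BGR2HSV)
        m=((h[...,0]>8)&(h[...,0]<26)&(h[...,1]>165)&(h[...,2]>50)&(P[...,0]>bx[0])&(P[...,0]<bx[1])&(P[...,1]>bx[2])&(P[...,1]<bx[3])&(P[...,2]>z[0])&(P[...,2]<z[1])).astype(np.uint8)
        k,l,st,c=cv2.connectedComponentsWithStats(m)
        for i in range(1,k):
            if st[i,4]>5: v=P[l==i]; print(n,'blob',np.round(c[i]),st[i,4],'med',np.round(np.median(v,0)*1000),'X',np.round(np.percentile(v[:,0],[3,97])*1000),'Y',np.round(np.percentile(v[:,1],[3,97])*1000),'Z',np.round(np.percentile(v[:,2],[3,97])*1000))
E
python3 -c "
from h import *
dprof(.015,.25); brass((.03,.215,-.07,.07),H0,CY)"
```

```text
time_s: 31.23
position: [0.5382, 0.2596, 0.2264]
orientation: [0.555, 0.031, 0.831, -0.021]
force: [-0.3, 0.1, -2.0]
gripper_width: 0.175
grasp_force: 60.1
-0.03 [(30, 43, 69), (40, 17, 73), (50, 62, 75), (60, 62, 62), (70, 36, 42), (80, 229, 240), (90, 41, 246), (100, 43, 156), (110, 47, 236), (120, 131, 182), (130, 136, 188), (140, 148, 216), (150, 163, 210), (160, 173, 203), (170, 181, 196)]
0 [(30, 37, 37), (40, 19, 73), (50, 62, 73), (60, 61, 61), (70, 43, 44), (80, 32, 40), (90, 24, 244), (100, 28, 247), (110, 204, 247), (120, 21, 241), (130, 20, 235), (140, 21, 220), (150, 20, 214), (160, 21, 209), (170, 21, 194), (180, 22, 23), (190, 20, 25), (200, 21, 24), (210, 19, 25)]
0.03 [(30, 45, 51), (40, 18, 74), (50, 62, 74), (60, 63, 63), (70, 39, 43), (80, 39, 40), (90, 20, 249), (100, 23, 249), (110, 21, 23), (120, 19, 134), (130, 20, 150), (140, 20, 174), (150, 19, 210), (160, 20, 203), (170, 20, 196), (180, 20, 23), (190, 20, 23), (200, 20, 24), (210, 19, 81)]
brass? 4 [[3.0, -16.0, 41.0], [53.0, -10.0, 140.0], [83.0, 13.0, 245.0]]
top blob [196. 225.] 11 med [101.  -6.  39.] X [ 82. 106.] Y [-39.   3.] Z [ 24. 191.]
top blob [206. 226.] 8 med [101. -36.  45.] X [ 97. 105.] Y [-39. -31.] Z [43. 50.]
top blob [185. 233.] 11 med [78. 19. 40.] X [56. 81.] Y [-31.  25.] Z [ 39. 260.]
```

Run:
```python
from h import *
s,p,r=pose(); C=Ro.from_euler('z',CY,degrees=True)
for L in([.118,0,.130],[.172,0,.183]):
    w=H0+C.apply(L); print('tool vec',np.round(r.inv().apply(w-p)*1000))
t=(rd(85.6).inv()*r).as_rotvec(degrees=True); print(t)
plan([(p+[-.02,0,0.02],rd(85.6,-18))],8)
```

```text
tool vec [88. -2. 33.]
tool vec [18. -2. 62.]
[  0.09525738 -67.37024157  -0.23191374]
[-1.3, -0.2, -3.3] [-0.01, 6.17, 0.03]
[-1.0, -0.2, -3.4] [-0.01, 6.17, 0.03]
[-0.6, -0.2, -3.5] [-0.01, 6.17, 0.03]
[-0.2, -0.2, -3.5] [-0.01, 6.17, 0.03]
[0.1, -0.2, -3.5] [-0.01, 6.17, 0.03]
[0.5, -0.2, -3.5] [-0.01, 6.17, 0.03]
[0.9, -0.2, -3.4] [-0.01, 6.17, 0.03]
[1.3, -0.2, -3.3] [-0.01, 6.17, 0.03]
```

```bash
python3 -m creep '[[[-0.001,0,-0.0035,0,6.4,0,0],[-0.001,0,-0.0035,0,6.4,0,0],[0,0,-0.0035,0,6.4,0,0],[0,0,-0.0035,0,6.4,0,0],[0,0,-0.0035,0,6.4,0,0],[0.001,0,-0.0035,0,6.4,0,0],[0.001,0,-0.0035,0,6.4,0,0],[0,0,0,0,0,0,0],[0,0,0,0,0,0,0]]]' |head -3
python3 - <<'E'
from h import *
dprof(.1,.35)
R=rd(88.8,-22.4); 
# target: lip at tray X=0.012, underside z=.13 ; lip tool vec
tgt=tray(.012,0,.13)-R.apply([.088,0,.033]); print(tgt); delta(tgt,R)
E
```

```text
time_s: 32.13
position: [0.5264, 0.2637, 0.2326]
orientation: [0.264, 0.034, 0.964, -0.012]
-0.03 [(30, 321, 349), (40, 323, 348), (50, 156, 349), (60, 155, 349), (70, 159, 349), (80, 159, 311), (90, 161, 271), (100, 164, 272), (110, 167, 204), (120, 171, 217), (130, 172, 191)]
0 [(50, 155, 309), (60, 156, 159), (70, 274, 286), (80, 234, 321), (90, 216, 295), (100, 216, 274), (110, 217, 273), (120, 187, 237), (130, 226, 226)]
0.03 [(50, 156, 293), (60, 154, 160), (70, 156, 273), (80, 161, 164), (90, 163, 169), (100, 165, 169), (110, 167, 172), (120, 170, 194), (130, 173, 177)]
brass? 0 
[ 0.60026701 -0.26809183  0.19404421]
t 32.2 pos [0.5253 0.2634 0.2315] q [ 0.63  0.08 -0.39  0.68 -0.34  0.63] F [-0.5 -0.1 -2.4] jaw 0.179 gf 59.9
 turn now [-1.55  8.17 -2.4 ] shift after turn [-0.0653 -0.5298  0.0675]
 shift now [-0.076  -0.5247  0.0918]
```

Run:
```python
from h import *
s,p,r=pose(); C=Ro.from_euler('z',CY,degrees=True)
v=r.inv().apply(H0+C.apply([.047,0,.152])-p); print('lip vec',v.round(4))
R=rd(88.8,-17.5); tgt=tray(.02,0,.13)-R.apply([v[0],0,v[2]]); print(tgt); delta(tgt,R)
```

```text
lip vec [ 0.0941 -0.0046  0.0368]
[ 0.61810179 -0.26846541  0.19340654]
t 32.2 pos [0.5253 0.2634 0.2315] q [ 0.63  0.08 -0.39  0.68 -0.34  0.63] F [-0.5 -0.1 -2.4] jaw 0.179 gf 59.9
 turn now [-1.44 13.07 -2.47] shift after turn [-0.0877 -0.5298  0.0676]
 shift now [-0.0911 -0.5238  0.1014]
```

```bash
python3 -m creep '[[[0,0,0,-0.7,6.5,-1.2,0],[0,0,0,-0.7,6.5,-1.2,0],[-0.002,-0.011,0,0,0,0,0],[-0.0034,-0.0204,0.001,0,0,0,0],[-0.0034,-0.0204,0.001,0,0,0,0],[-0.0034,-0.0204,0.001,0,0,0,0],[-0.0034,-0.0204,0.001,0,0,0,0],[-0.0034,-0.0204,0.001,0,0,0,0],[-0.0034,-0.0204,0.001,0,0,0,0],[-0.0034,-0.0204,0.001,0,0,0,0],[-0.0034,-0.0204,0.001,0,0,0,0],[-0.0034,-0.0204,0.001,0,0,0,0],[-0.0034,-0.0204,0.001,0,0,0,0],[-0.0034,-0.0204,0.001,0,0,0,0],[-0.0034,-0.0204,0.001,0,0,0,0]]]'|head -3
python3 -m creep '[[[-0.0034,-0.0204,0.001,0,0,0,0],[-0.0034,-0.0204,0.001,0,0,0,0],[-0.0034,-0.0204,0.001,0,0,0,0],[-0.0034,-0.0204,0.001,0,0,0,0],[-0.0034,-0.0204,0.001,0,0,0,0],[-0.0034,-0.0204,0.001,0,0,0,0],[-0.0034,-0.0204,0.001,0,0,0,0],[-0.0034,-0.0204,0.001,0,0,0,0],[-0.0034,-0.0204,0.001,0,0,0,0],[-0.0034,-0.0204,0.001,0,0,0,0],[-0.0034,-0.0204,0.001,0,0,0,0],[-0.0034,-0.0204,0.001,0,0,0,0],[-0.003,-0.018,0.001,0,0,0,0],[-0.001,-0.01,0,0,0,0,0],[0,0,0,0,0,0,0],[0,0,0,0,0,0,0]]]'|head -3
cat >> h.py <<'E'
def tprof(z0,z1,ys=(-.03,0,.03)):
    im,d,ci=grab('side'); W=cloud(d,ci)
    P=Ro.from_euler('z',-TY,degrees=True).apply((W-O).reshape(-1,3)); ok=np.isfinite(P[:,0])
    m=ok&(P[:,0]>-.13)&(P[:,0]<.2)&(abs(P[:,1])<.07)&(P[:,2]>z0)&(P[:,2]<z1)
    for y in ys:
        o=[]
        for x in np.arange(-.12,.18,.01):
            q=P[m&(abs(P[:,1]-y)<.008)&(abs(P[:,0]-x)<.005)][:,2]; o.append((int(round(x*1000)),int(q.min()*1000),int(q.max()*1000)) if len(q) else 0)
        print(y,[v for v in o if v])
    q=P[m]; print('Y',np.round(np.percentile(q[:,1],[1,99])*1000))
E
python3 - <<'E'
from h import *
delta(tray(.02,0,.13)-rd(88.8,-17.5).apply([.0941,0,.0368]),rd(88.8,-17.5))
tprof(.1,.22)
brass((.03,.215,-.08,.08),H0,CY,(.015,.08))
brass((-.13,.17,-.055,.055),O,TY,(-.01,.06))
E
```

```text
time_s: 33.43
position: [0.5627, 0.0056, 0.2322]
orientation: [0.153, 0.01, 0.988, -0.003]
time_s: 34.77
position: [0.6036, -0.2665, 0.2337]
orientation: [0.151, 0.011, 0.988, -0.002]
t 34.8 pos [ 0.6036 -0.2665  0.2337] q [-0.47  0.28 -0.04  0.98  0.13 -0.43] F [ 0.2  0.3 -1.7] jaw 0.181 gf 59.8
 turn now [-0.04 -0.08 -0.05] shift after turn [-0.0018 -0.0016  0.0428]
 shift now [-0.0018 -0.0016  0.0428]
-0.03 [(10, 170, 173), (20, 170, 204), (30, 172, 204), (40, 204, 204), (50, 203, 204), (60, 204, 205), (70, 203, 203), (80, 193, 213), (90, 188, 216)]
0 [(10, 171, 174), (20, 170, 174), (30, 170, 175), (40, 170, 174), (50, 170, 174), (60, 170, 174), (70, 170, 219), (80, 171, 213), (90, 170, 210)]
0.03 [(10, 171, 174), (20, 170, 174), (30, 171, 174), (40, 170, 173), (50, 170, 173), (60, 169, 173), (70, 170, 174), (80, 171, 174), (90, 172, 215)]
Y [-41.  43.]
top blob [207. 226.] 53 med [101. -36.  42.] X [ 92. 110.] Y [-45. -25.] Z [38. 48.]
top blob [196. 232.] 98 med [81. -8. 39.] X [ 65. 103.] Y [-23.  13.] Z [22. 48.]
top blob [186. 236.] 50 med [70. 20. 38.] X [61. 82.] Y [11. 37.] Z [21. 44.]
top blob [210. 236.] 49 med [ 74. -48.  38.] X [64. 85.] Y [-57. -32.] Z [20. 43.]
```

The drawer holds five nuts, in blobs of 53, 98 (two nuts), 50 and 49 px, and the tray shows no brass. The scoop is level over the tray. Lowering.

```bash
python3 -m creep '[[[0.003,-0.001,0.0095,0,0,0,0],[0.006,0,0.019,0,0,0,0],[0.006,0,0.019,0,0,0,0],[0.006,0,0.019,0,0,0,0],[0.006,0,0.019,0,0,0,0],[0.006,0,0.019,0,0,0,0],[0.006,0,0.019,0,0,0,0],[0.005,0,0.0157,0,0,0,0],[0.003,0,0.0095,0,0,0,0],[0.0015,0,0.0048,0,0,0,0],[0,0,0,0,0,0,0],[0,0,0,0,0,0,0]]]'
python3 -c "
from h import *
s,p,r=pose(); delta(p); tprof(-.01,.06)"
```

```text
time_s: 36.02
position: [0.6045, -0.2676, 0.0745]
orientation: [0.152, 0.011, 0.988, -0.001]
force: [0.7, 0.0, -1.1]
gripper_width: 0.177
grasp_force: 59.9
t 36.0 pos [ 0.6045 -0.2676  0.0745] q [-0.48  0.4  -0.3   0.6   0.13 -0.44] F [ 0.7  0.  -1.1] jaw 0.177 gf 59.9
 shift now [0. 0. 0.]
-0.03 [(-120, -2, 3), (-110, -1, 58), (-100, 28, 32), (-90, 20, 28), (-80, 11, 20), (-70, 6, 11), (-60, 2, 5), (-50, 4, 5), (-40, 2, 5), (-30, 2, 6), (-20, 2, 5), (-10, 2, 5), (0, 2, 3), (10, 2, 16), (20, 10, 34), (30, 12, 45), (40, 44, 44), (80, 44, 44), (90, 24, 57), (110, 4, 4), (120, 2, 4), (130, 1, 5), (140, 4, 5), (150, 2, 4), (160, 3, 40), (170, 2, 41)]
0 [(-120, -2, 2), (-110, -2, 59), (-90, 18, 26), (-80, 12, 21), (-70, 4, 11), (-60, 1, 6), (-50, 0, 5), (-40, 1, 6), (-30, 1, 5), (-20, 1, 6), (-10, 1, 5), (0, 1, 6), (10, 1, 15), (20, 2, 14), (30, 11, 16), (40, 10, 15), (50, 11, 14), (60, 11, 15), (70, 11, 15), (80, 11, 51), (90, 12, 50), (130, 2, 7), (140, 1, 5), (150, 1, 6), (160, 1, 42), (170, 3, 41)]
0.03 [(-120, -2, 1), (-110, -2, 59), (-90, 19, 25), (-80, 11, 19), (-70, 4, 11), (-60, 0, 6), (-50, 2, 5), (-40, 1, 5), (-30, 1, 6), (-20, 1, 6), (-10, 1, 6), (0, 1, 5), (10, 1, 15), (20, 11, 16), (30, 11, 15), (40, 11, 16), (50, 10, 15), (60, 11, 16), (70, 11, 15), (80, 10, 15), (90, 10, 56), (130, 3, 3), (140, 1, 4), (150, 0, 5), (160, 2, 42), (170, 2, 41)]
Y [-69.  54.]
```

```bash
python3 -m creep '[[[0.0009,0,0.0028,0,0,0,0],[0.0009,0,0.0028,0,0,0,0],[0.0004,0,0.0014,0,0,0,0],[0,0,0,0,0,0,0],[0,0,0,0,0,0,0]]]'
python3 -c "
from h import *
tprof(-.01,.06,(0,.03))" | cut -c 200-
```

```text
time_s: 36.48
position: [0.6043, -0.2677, 0.0669]
orientation: [0.152, 0.011, 0.988, -0.001]
force: [0.5, 0.1, -0.3]
gripper_width: 0.18
grasp_force: 60.0
8), (40, 4, 9), (50, 1, 8), (60, 3, 59), (70, 3, 58), (80, 2, 58), (90, 4, 42), (120, 2, 6), (130, 0, 5), (140, 0, 6), (150, 1, 5), (160, 0, 39), (170, 2, 42)]
, 7), (40, 3, 8), (50, 3, 22), (60, 4, 7), (70, 1, 8), (80, 2, 8), (90, 5, 48), (140, 0, 4), (150, 0, 5), (160, 2, 39), (170, 2, 42)]
```

```bash
python3 -m creep '[[[0,0,0,0,0,0,0.3],[0,0,0,0,0,0,0.45],[0,0,0,0,0,0,0.45],[0,0,0,0,0,0,0.45],[0,0,-0.01,0,0,0,0.45],[0,0,-0.02,0,0,0,0.45],[0,0,-0.03,0,0,0,0.45],[0,0,-0.035,0,0,0,0.45],[0,0,-0.035,0,0,0,0.45],[0,0,-0.03,0,0,0,0.45],[0,0,0,0,0,0,0.45]]]'
python3 -c "
from h import *
tprof(-.01,.12,(-.03,0,.03)); brass((-.13,.17,-.055,.055),O,TY,(-.01,.06))
C=Ro.from_euler('z',CY,degrees=True)
delta(H0+C.apply([-.03,0,.2]),rd(-4.4))" | cut -c 130-
```

```text
time_s: 37.45
position: [0.5571, -0.2679, 0.227]
orientation: [0.156, 0.01, 0.988, -0.004]
force: [0.8, -0.6, 2.0]
gripper_width: 0.45
grasp_force: 0.0
, 2, 4), (-30, 2, 4), (-20, 3, 4), (-10, 3, 6), (0, 3, 5), (10, 2, 6), (20, 5, 8), (30, 3, 36), (40, 36, 36), (50, 36, 36), (60, 36, 37), (90, 15, 50), (110, 5, 5), (120, 3, 3), (130, 2, 5), (140, 1, 5), (150, 4, 5), (160, 2, 42), (170, 10, 41)]
 (-20, 1, 6), (-10, 0, 6), (0, 1, 5), (10, 2, 7), (20, 2, 7), (30, 3, 9), (40, 3, 7), (50, 3, 9), (60, 3, 109), (70, 2, 110), (80, 5, 111), (90, 5, 109), (120, 1, 5), (130, 1, 5), (140, 0, 6), (150, 1, 6), (160, 2, 39), (170, 1, 42)]
 5), (-20, 1, 5), (-10, 2, 5), (0, 1, 5), (10, 2, 8), (20, 2, 37), (30, 2, 7), (40, 3, 8), (50, 2, 8), (60, 3, 7), (70, 4, 7), (80, 4, 7), (90, 4, 51), (120, 4, 4), (130, 2, 4), (140, 0, 5), (150, 1, 5), (160, 1, 40), (170, 2, 40)]
```

```bash
python3 -m creep '[[[0,0,0,0,6,0,0],[0,0,0,0,6,0,0],[0,0,0,0,5.9,0,0],[0,0,0,0,0,6.9,0],[0,0,0,0,0,6.9,0],[0,0,0,0,0,6.9,0],[0,0,0,0,0,6.9,0],[0,0,0,0,0,6.9,0],[0,0,0,0,0,6.9,0],[0,0,0,0,0,6.9,0],[0,0,0,0,0,6.9,0],[0,0,0,0,0,6.9,0],[0,0,0,0,0,6.9,0],[0,0,0,0,0,6.9,0],[0,0,0,0,0,6.9,0],[0,0,0,0,0,6.9,0],[0,0,0,0,0,3.5,0],[0,0,0,0,0,0,0]]]'|head -3
python3 -c "
from h import *
C=Ro.from_euler('z',CY,degrees=True)
delta(H0+C.apply([-.05,0,.2]),rd(-4.4))"
```

```text
time_s: 39.1
position: [0.5557, -0.2662, 0.2174]
orientation: [-0.004, 0.735, 0.678, -0.003]
t 39.1 pos [ 0.5557 -0.2662  0.2174] q [-0.45  0.41  0.17  1.34 -0.    1.21] F [-0.8 -0.3 -0.2] jaw -0.003 gf 0.0
 turn now [-0.62 -0.08 -0.17] shift after turn [ 0.5203 -0.2302  0.0174]
 shift now [ 0.5196 -0.2315  0.0206]
```

```bash
python3 -m creep '[[[0.014,-0.006,0,-0.6,0,-0.2,0],[0.028,-0.0125,0.0009,0,0,0,0],[0.028,-0.0125,0.0009,0,0,0,0],[0.028,-0.0125,0.0009,0,0,0,0],[0.028,-0.0125,0.0009,0,0,0,0],[0.028,-0.0125,0.0009,0,0,0,0],[0.028,-0.0125,0.0009,0,0,0,0],[0.028,-0.0125,0.0009,0,0,0,0],[0.028,-0.0125,0.0009,0,0,0,0],[0.028,-0.0125,0.0009,0,0,0,0],[0.028,-0.0125,0.0009,0,0,0,0],[0.028,-0.0125,0.0009,0,0,0,0],[0.028,-0.0125,0.0009,0,0,0,0],[0.028,-0.0125,0.0009,0,0,0,0],[0.028,-0.0125,0.0009,0,0,0,0],[0.028,-0.0125,0.0009,0,0,0,0],[0.028,-0.0125,0.0009,0,0,0,0],[0.028,-0.0125,0.0009,0,0,0,0],[0.028,-0.0125,0.0009,0,0,0,0],[0,0,0,0,0,0,0]]]'|head -3
python3 -c "
from h import *
C=Ro.from_euler('z',CY,degrees=True)
delta(H0+C.apply([-.045,0,.047]),rd(-4.4))
brass((.0,.215,-.08,.08),H0,CY,(.015,.08))
brass((-.13,.17,-.055,.055),O,TY,(-.01,.06))"
```

```text
time_s: 40.77
position: [0.3623, 0.2707, 0.2016]
orientation: [0.0, 0.73, 0.683, 0.001]
t 40.8 pos [0.3623 0.2707 0.2016] q [ 0.64  0.13 -0.26  1.18 -0.    2.28] F [1.  0.1 0. ] jaw -0.003 gf 0.0
 turn now [ 0.05 -0.04  0.55] shift after turn [-1.000e-04  8.900e-03  1.546e-01]
 shift now [-0.0003  0.0087  0.1546]
top blob [207. 226.] 55 med [100. -36.  43.] X [ 92. 112.] Y [-45. -24.] Z [30. 48.]
top blob [196. 232.] 99 med [81. -8. 39.] X [ 65. 103.] Y [-23.  13.] Z [21. 46.]
top blob [185. 236.] 50 med [70. 19. 38.] X [59. 81.] Y [10. 38.] Z [20. 55.]
top blob [210. 236.] 49 med [ 74. -48.  39.] X [64. 85.] Y [-57. -33.] Z [21. 43.]
```

```bash
python3 -m creep '[[[0,0,0.02,0,0,0.5,0],[0,0,0.025,0,0,0,0],[0,0,0.025,0,0,0,0],[0,0,0.025,0,0,0,0],[0,0,0.025,0,0,0,0],[0,0,0.02,0,0,0,0],[0,0,0.0145,0,0,0,0],[0,0,0,0,0,0,0],[0,0.01,0,0,0,0,0],[0,0.01,0,0,0,0,0],[0,0.008,0,0,0,0,0],[0,0.006,0,0,0,0,0],[0,0.006,0,0,0,0,0],[0,0.008,0,0,0,0,0],[0,0.008,0,0,0,0,0],[0,0.01,0,0,0,0,0],[0,0.01,0,0,0,0,0]]]'
python3 -m creep '[[[0,0.01,0,0,0,0,0],[0,0.01,0,0,0,0,0],[0,0.01,0,0,0,0,0],[0,0.01,0,0,0,0,0],[0,0.01,0,0,0,0,0],[0,0.01,0,0,0,0,0],[0,0.01,0,0,0,0,0],[0,0.01,0,0,0,0,0],[0,0.01,0,0,0,0,0],[0,0.008,0,0,0,0,0],[0,0.006,0,0,0,0,0],[0,0.005,0,0,0,0,0],[0,0,0,0,0,0,0]]]'
python3 -c "
from h import *
C=Ro.from_euler('z',CY,degrees=True)
delta(H0+C.apply([.1465,0,.047]),rd(-4.4))"
```

```text
time_s: 42.38
position: [0.4411, 0.2608, 0.0485]
orientation: [0.001, 0.736, 0.677, 0.001]
force: [-1.1, -0.0, 0.3]
gripper_width: -0.001
grasp_force: 0.7
time_s: 43.47
position: [0.5499, 0.2517, 0.0487]
orientation: [0.001, 0.736, 0.677, 0.001]
force: [-1.0, 0.1, 0.1]
gripper_width: 0.004
grasp_force: 0.0
t 43.5 pos [0.5499 0.2517 0.0487] q [ 0.43  0.5  -0.15  0.92 -0.    2.08] F [-1.   0.1  0.1] jaw 0.004 gf 0.0
 turn now [ 0.2  -0.02 -0.35] shift after turn [0.0044 0.0118 0.0017]
 shift now [0.0045 0.0118 0.0018]
```

```bash
python3 -m creep '[[[0,0.004,0,0,0,0,0],[0,0.004,0,0,0,0,0],[0,0.003,0,0,0,0,0],[0,0.002,0,0,0,0,0],[0,0,0,0,0,0,0]]]'
python3 -m creep '[[[0,0.002,0,0,0,0,0],[0,0.002,0,0,0,0,0],[0,0.002,0,0,0,0,0],[0,0,0,0,0,0,0],[0,0,0,0,0,0,0]]]'
python3 - <<'E'
from h import *
for n in('side','top'):
    im,d,ci=grab(n); W=cloud(d,ci); P=Ro.from_euler('z',-CY,degrees=True).apply((W-H0).reshape(-1,3)); ok=np.isfinite(P[:,0])
    for y in(-.07,-.06,.06,.07):
        o=[]
        for x in np.arange(.13,.26,.006):
            q=P[ok&(abs(P[:,1]-y)<.006)&(abs(P[:,0]-x)<.003)&(P[:,2]<.12)][:,2]; o.append((int(round(x*1000)),int(np.median(q)*1000)) if len(q) else 0)
        print(n,y,o)
E
```

```text
time_s: 43.88
position: [0.5623, 0.2507, 0.0488]
orientation: [0.001, 0.736, 0.677, 0.001]
force: [0.4, 1.0, 0.0]
gripper_width: 0.002
grasp_force: 0.0
time_s: 44.3
position: [0.5632, 0.2505, 0.0486]
orientation: [-0.002, 0.735, 0.678, -0.002]
force: [-19.4, 2.4, 12.0]
gripper_width: 0.004
grasp_force: 9.7
side -0.07 [(130, 1), (136, 2), (142, 0), (148, 0), (154, 0), (160, 0), (166, 0), (172, 0), (178, 0), (184, 0), (190, 0), (196, 0), (202, 41), (208, 70), (214, 73), (220, 83), (226, 85), (232, 84), (238, 83), (244, 85), (250, 85), (256, 85)]
side -0.06 [(130, 0), (136, 0), (142, 0), (148, 1), (154, 0), (160, 0), (166, 0), (172, 0), (178, 0), (184, 1), (190, 1), (196, 2), (202, 42), (208, 71), (214, 73), (220, 82), (226, 85), (232, 84), (238, 85), (244, 85), (250, 85), (256, 86)]
side 0.06 [(130, 0), (136, 0), (142, 1), (148, 0), (154, 1), (160, 1), 0, 0, 0, 0, 0, 0, (202, 10), (208, 1), 0, 0, 0, 0, (238, 64), (244, 84), (250, 86), (256, 86)]
side 0.07 [(130, 0), (136, 0), (142, 0), (148, 1), (154, 0), (160, 1), 0, 0, 0, 0, 0, 0, (202, 2), (208, 1), 0, 0, 0, 0, (238, 64), (244, 85), (250, 86), (256, 85)]
top -0.07 [(130, 0), (136, 0), (142, 0), (148, 0), (154, 0), (160, -1), (166, 0), (172, 0), (178, -1), (184, 0), (190, -1), (196, 0), (202, 34), (208, 72), (214, 72), (220, 82), (226, 83), (232, 85), (238, 85), (244, 84), (250, 84), (256, 83)]
top -0.06 [(130, 1), (136, 0), (142, 0), (148, 0), (154, 0), (160, 0), (166, 0), (172, 0), (178, -1), (184, -2), (190, -1), (196, -1), (202, 42), (208, 72), (214, 73), (220, 84), (226, 84), (232, 84), (238, 83), (244, 84), (250, 83), (256, 83)]
top 0.06 [0, 0, 0, 0, 0, 0, 0, 0, 0, 0, 0, 0, 0, 0, 0, 0, 0, 0, 0, 0, 0, 0]
top 0.07 [0, 0, 0, 0, 0, 0, 0, 0, 0, 0, 0, 0, 0, 0, 0, 0, 0, 0, 0, 0, 0, 0]
```

The drawer front meets the cabinet with no gap, 166 mm of travel and a firm stop. Back off, verify and hand in.

```bash
python3 -m creep '[[[0,-0.006,0,0,0,0,0],[0,-0.012,0,0,0,0,0],[0,-0.02,0,0,0,0,0],[0,-0.02,-0.01,0,0,0,0],[0,0,-0.03,0,0,0,0],[0,0,-0.03,0,0,0,0],[0,0,-0.03,0,0,0,0],[0,-0.02,-0.03,0,0,0,0],[0,-0.02,-0.02,0,0,0,0],[0,0,0,0,0,0,0],[0,0,0,0,0,0,0]]]'
python3 - <<'E'
from h import *
im,d,ci=grab('side'); W=cloud(d,ci); P=Ro.from_euler('z',-CY,degrees=True).apply((W-H0).reshape(-1,3)); ok=np.isfinite(P[:,0])
print([(int(x*1000),int(np.median(P[ok&(abs(P[:,1]+.065)<.01)&(abs(P[:,0]-x)<.003)&(P[:,2]<.12)][:,2])*1000)) for x in np.arange(.19,.235,.006)])
tprof(.03,.12,(0,)); brass((-.13,.17,-.055,.055),O,TY,(-.01,.06))
h=cv2.cvtColor(im,cv2.COLOR_BGR2HSV); V=W
a=np.load('side0.npz')['im']; df=(cv2.absdiff(cv2.GaussianBlur(a,(5,5),0),cv2.GaussianBlur(im,(5,5),0)).max(2)>45).astype(np.uint8)
k,l,st,c=cv2.connectedComponentsWithStats(df); print([(np.round(c[i]).tolist(),int(st[i,4])) for i in range(1,k) if st[i,4]>25])
E
```

```text
time_s: 45.32
position: [0.4699, 0.2588, 0.2]
orientation: [0.001, 0.735, 0.678, 0.003]
force: [0.3, -0.7, -0.5]
gripper_width: 0.001
grasp_force: 0.0
[(190, 0), (196, 0), (202, 37), (208, 71), (214, 72), (220, 83), (226, 84), (232, 84)]
0 [(-110, 30, 70), (60, 55, 110), (70, 53, 110), (80, 30, 110), (90, 32, 109), (160, 31, 42), (170, 30, 42)]
Y [-51.  53.]
[([83.0, 43.0], 3009), ([204.0, 54.0], 4698), ([16.0, 170.0], 1429), ([250.0, 168.0], 154), ([96.0, 218.0], 2615), ([263.0, 190.0], 133), ([247.0, 189.0], 53), ([214.0, 214.0], 983), ([255.0, 242.0], 1418), ([145.0, 277.0], 3911), ([362.0, 263.0], 51), ([362.0, 290.0], 283), ([341.0, 286.0], 32), ([326.0, 317.0], 29), ([106.0, 320.0], 30), ([315.0, 321.0], 39), ([58.0, 366.0], 410)]
```

```bash
python3 -c "
from workcell import manip
print(manip.hand_in())"
```

```text
the job is handed in; nothing more can be done
None
```

I handed the job in: all five nuts are in the drawer, the empty scoop stands upright on the tray floor, the drawer is pushed fully shut, and by its coordinates the arm stayed clear of the other things.

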